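# Fit the long screw into a saddle tree

### The arm

A 7-joint arm with a two-finger parallel gripper is mounted at the origin on the work surface. World frame = base frame: x ahead of the robot, y to its left, z up, the work surface at z = 0. Lengths are in m, angles in rad, forces in N, time in s.
With the tool pointing down it reaches from about 0.4 to 0.925 m from the base axis. Payload 5.6 kg.
Tool frame: the origin (TCP) lies at the very end of the fingers, on their centre line; the grasp point (between the pads) lies 19 mm behind it; x points along the fingers, z is the direction in which the jaws open and shut, and the axes are right-handed (so a half turn about x gives the same grasp; the last joint's range is limited). The gripper opens to 85 mm and grips with 20 to 120 N. Pads are 22 mm wide; open, the fingers measure 114 mm over their backs; the gripper's body (76 mm by 85 mm) begins 54 mm behind the grasp point. The pads swing forward as they close: fully open they stand 13 mm farther back than shut.
Start: joints at [1.301, 0.468, -0.012, 1.603, 0.006, 1.071, -0.056], TCP at [0.146, -0.633, 0.231] pointing down, gripper open.
Joint ranges: [-2.53, 2.53], [-0.31, 2.02], [-1.57, 1.55], [0.28, 2.44], [-1.29, 4.43], [0.15, 1.84], [-2.92, 2.92]. Speed limits (rad/s): [2.57, 2.57, 3.14, 3.14, 3.14, 3.14, 3.14].

### API

Orientations are given as a unit quaternion [x, y, z, w].
In Python, from bench import status, cams, manip gives the robot as it stands.
- The arm moves only by the tool jog_arm, never from a script. Its argument "plan" is a list of rows, each an object of numbers: "claw": the closure, from -1 (fully open) to 1 (shut); "dx", "dy", "dz": the shift along the tool's x, y, z in units of 500 mm (1.0 is 500 mm); "rx", "ry", "rz": the turn, a rotation vector about the tool's x, y, z in units of 45 degrees (1.0 is 45 degrees). A call has 1 to 5 rows; each row is the pose to reach, as a shift and turn from the pose measured when the call began, along the tool's axes at that moment; what a row does not reach only later rows make up. A row lasts 1/10 s, in which the tool goes at most 50 mm and 8.59 degrees, less where a joint would pass 70% of its speed; a pose out of reach is approached as far as the arm can. A call with a number of a shift or a turn outside -1 to 1 is refused whole. A call with a gripper value outside its range is refused whole. The fingers move at their own pace and stop on an object; "newtons" is the grip in N (left out, the last holds). Time passes only in rows, so rows that repeat a pose let the fingers close. It gives the time, the measured TCP pose, the force and the opening at its end, in the units of the state.
- status.state(): the state, without advancing time (a new reading comes with each control period).
- cams.grab_frame(name): name is "scene" or "top" or "wrist"; returns a dict with "color" (420x560x3 uint8, blue, green, red), "depth" (420x560 float32, m along the optical axis (not along the pixel's ray), 0 where there is no reading), "camera_matrix" (3x3 intrinsics, pixels), "camera_from_world" (4x4, takes a point from world to camera coordinates); the wrist camera has in their place "mount" (4x4, takes a point from camera to tool coordinates, whose origin is the TCP and whose axes are the tool frame's). Camera axes: x right, y down, z forward; pixel columns grow to the right and rows downward; lengths in m; the calibration is good to about 2 mm. A picture is of the moment at which its call begins: read the wrist's pose just before it.
- manip.sign_off(): hands the job in, once; it reports no verdict.
The state is a dict: "t": time; "q": joint angles; "joint_vel": joint speeds; "effort": joint torques, N m; "tool_pos": TCP position; "tcp_rot": TCP orientation; "ft_force": force on the tool from outside, world axes, zero at the start; "wrist_torque": the same for the moment, N m; "gripper_width": opening from 0.0 (shut) to 1.0 (fully open).
Only numpy, scipy, OpenCV 4.12 (cv2) and the standard library are available. Lean on these libraries where they do the work, as an engineer would, in place of code of your own. Each camera call takes 0.05 s, during which the arm holds its last target.

### The job

Take the long red-handled screw from its wooden block, lower it into the steel well on the far slope of the saddle tree, feel its two lugs into the thread starts at the bottom without forcing it, and turn it clockwise until its flange sits flush on the mouth of the well. Let go and leave it there, and leave the tub, the spray bottle and the brush alone.

Things in the scene. Friction and masses are not known exactly. Their poses are not given: they have to be found in the camera images.
- screw: Loose hand screw, 135 mm long, 160 g, hanging upright by its flange in the block's hole. Origin: centre of the flange's underside; z runs from tip to handle. Flange: steel disc 42 mm across, z 0 to 4 mm. Below it a steel shank 24 mm in diameter to z = -76 mm, then a brass neck 12 mm in diameter to z = -95 mm. A half turn about z makes no difference to how it fits.
- screw_handle (a point): Middle of the screw's red handle, 22 mm above the flange's underside, axes as screw. A flat bar, z 4 to 40 mm above the flange's underside, 34 mm wide along x, 20 mm thick along y: grip the two flat faces, closing along y.
- screw_tip (a point): Centre of the screw's lower end, 95 mm below the flange's underside. Two brass lugs stick out here along +x and -x: 24 mm over both, 4.5 mm wide along y, 5 mm high (z -95 to -90 mm of the screw).
- block: Fixed dark wooden block, 76 x 76 mm, 100 mm high, origin at the centre of its underside, with an upright through hole 29 mm in diameter in the middle. The screw hangs in it, flange on the block's top.
- tree: Fixed bare saddle tree: wooden base 260 x 360 mm under a roof of two slopes falling 35 degrees either side of a ridge along y, 185 mm high; slopes 360 mm long, 170 mm wide, arched bars at both ends up to 230 mm. Origin: centre of the base's underside. The well is in its -x slope, which faces away from the robot (yaw is about half a turn).
- well_mouth (a point): Centre of the mouth of the well, a steel tube square to the far slope, so leaning 35 degrees from vertical away from the robot. z points out of the well along its axis, x up the slope, y along the ridge. Rim 48 mm across, standing 16 mm off the slope; mouth chamfered from 36 to 27 mm over 5 mm; bore 27 mm. Two orange marks on the slope show the x line.
- thread_start (a point): Point on the well's axis 78.5 mm below the mouth (axes as well_mouth), at the top of a brass plate with a middle hole and two opposite slots for the lugs. The slots lie along x but may be turned up to 25 degrees either way: find by feel. Lugs pass within about 14 degrees of a slot's middle. Flange stands 16 mm off the mouth while the lugs rest on the plate, 5 mm once dropped through.
- thread_end (a point): Point on the well's axis 95 mm below the mouth, where the tip ends when home. Under the plate, descending ledges: once dropped through, turn clockwise (seen from above the handle) with a light push; from about 70 degrees past the slots' middle the flange has gone from 5 down to 0 mm, flush on the rim, lugs locked under the plate. A stop ends the turn at about 92 degrees.
- tub: Bystander: white screw-top tub with an orange band, 72 mm across, 75 mm high, origin at the centre of its underside. It stands left or right of the tree, the block on the other side.
- spray: Bystander: white bottle with a blue band and red cap, 56 mm across, 170 mm high, origin at the centre of its underside.
- brush: Bystander: wooden grooming brush lying bristles down, 55 x 120 mm, 36 mm high, origin at the centre of its underside.
Not all that is in view belongs to the job. What is meant by the screw is not green, and is the larger of those in its own colour.

How it is judged:
On the way:
1. the screw's lugs have dropped into the thread starts: flange 2.5 to 7 mm above the mouth, screw in line with the well (z of screw in the frame of well_mouth between 0.0025 and 0.007 m and angle between the z axis of screw and the z axis of well_mouth, either way round below 0.1 rad and x of screw in the frame of well_mouth between -0.005 and 0.005 m and y of screw in the frame of well_mouth between -0.005 and 0.005 m), for 0.05 s.
At the end, for the whole second after the job is handed in: The screw is turned home in the well: flange flush on the mouth (within 1.8 mm), on the well's axis within 4 mm and 3.4 degrees, at rest and released (z of screw in the frame of well_mouth between -0.003 and 0.0018 m and x of screw in the frame of well_mouth between -0.004 and 0.004 m and y of screw in the frame of well_mouth between -0.004 and 0.004 m and angle between the z axis of screw and the z axis of well_mouth, either way round below 0.06 rad and linear speed of screw below 0.01 m/s and contact force between the fingers and screw below 0.1 N); the robot touches nothing.
It fails at once if the screw is forced: pressed against the well or the tree with more than 250 N (contact force between screw and tree above 250 N).
It fails at once if a bystander is pushed more than 30 mm or tipped (distance of any of tub, spray, brush from where it was at the start of the episode above 0.03 m or angle between any of tub, spray's own z axis and vertical above 0.5 rad).
It also fails if it takes over 67 s, if anything falls off the work surface, if the arm or the gripper's body presses on something with over 40 N, if the wrist force passes 120 N, or if a joint passes its speed limit or range.

## Working session

There is one attempt and no reset: what is moved stays moved. The work goes in short steps, Python scripts to look and compute and a tool call to move; the robot and the scene stay as the last step left them, time stands still between calls to the robot, and variables do not carry over. Pictures are saved under pics/ and viewed, and the job is handed in when it is done.

Besides the shell and the picture viewer there is one more tool, called as name(argument=value, ...), one argument or row to a line, values as JSON. jog_arm: Moves the arm, as the interface text tells. Shifts and turns lie within -1 to 1; 1 stands for 500 mm of shift or 45 degrees of turn. Its arguments: {"type":"object","properties":{"plan":{"type":"array","items":{"type":"object","properties":{"claw":{"type":"number"},"dx":{"type":"number"},"dy":{"type":"number"},"dz":{"type":"number"},"rx":{"type":"number"},"ry":{"type":"number"},"rz":{"type":"number"}}}},"newtons":{"type":"number"}},"required":["plan"]}

```bash
mkdir -p pics; ls
python3 - <<'E'
from bench import status,cams
import cv2,numpy as np
s=status.state();print(s)
for n in ["scene","top","wrist"]:
    f=cams.grab_frame(n);cv2.imwrite(f"pics/{n}0.png",f["color"]);np.savez(f"pics/{n}0.npz",**f)
    print(n,f["camera_matrix"].tolist(),np.round(f.get("camera_from_world",f.get("mount")),4).tolist())
E
```

```text
pics
{'t': 0.0, 'q': array([ 1.30101306,  0.46841086, -0.01156179,  1.60364468,  0.00601294,
        1.07138369, -0.0562763 ]), 'joint_vel': array([ 2.00965441e-04, -5.54487324e-04,  7.52278067e-04,  1.07349623e-06,
       -3.72226820e-05,  1.93527279e-03,  4.54096118e-04]), 'effort': array([-4.28306903e-04, -5.32385087e+01,  2.15738296e-02, -2.51306337e+01,
        1.14575299e-02,  7.88146601e-03, -1.70786222e-05]), 'tool_pos': array([ 0.14592663, -0.63282797,  0.23030774]), 'tcp_rot': array([ 0.44058856,  0.55388164, -0.43987939,  0.55281369]), 'ft_force': array([-0.80076286, -0.87356157, -1.00834473]), 'wrist_torque': array([0.03926429, 0.03372018, 0.00907486]), 'gripper_width': 1.0011932402450918}
scene [[527.5263274694205, 0.0, 276.2761888723435], [0.0, 527.5263274694205, 199.88627983172606], [0.0, 0.0, 1.0]] [[-0.5404, 0.8414, 0.002, 0.2766], [0.6747, 0.4348, -0.5965, -0.2946], [-0.5027, -0.3211, -0.8026, 1.6391], [0.0, 0.0, 0.0, 1.0]]
top [[477.0380957072653, 0.0, 286.90125635411135], [0.0, 477.0380957072653, 214.43695760846964], [0.0, 0.0, 1.0]] [[-0.0561, -0.9984, -0.0065, 0.0374], [-0.9768, 0.0562, -0.2067, 0.5344], [0.2067, -0.0053, -0.9784, 1.3967], [0.0, 0.0, 0.0, 1.0]]
wrist [[308.8977281140754, 0.0, 282.1521772912705], [0.0, 308.8977281140754, 208.40298658075477], [0.0, 0.0, 1.0]] [[0.0002, -0.3181, 0.9481, -0.1421], [0.0003, -0.9481, -0.3181, 0.0819], [1.0, 0.0004, -0.0001, -0.001], [0.0, 0.0, 0.0, 1.0]]
```

View pics/scene0.png

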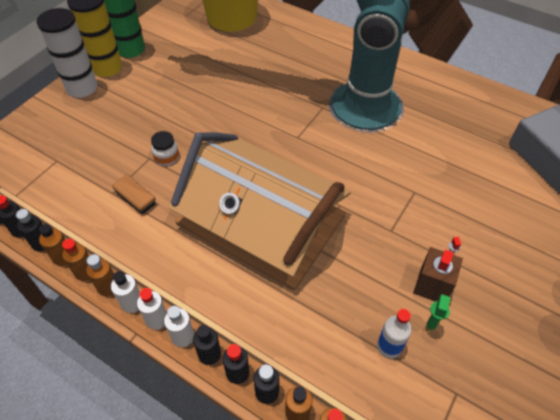

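View pics/top0.png

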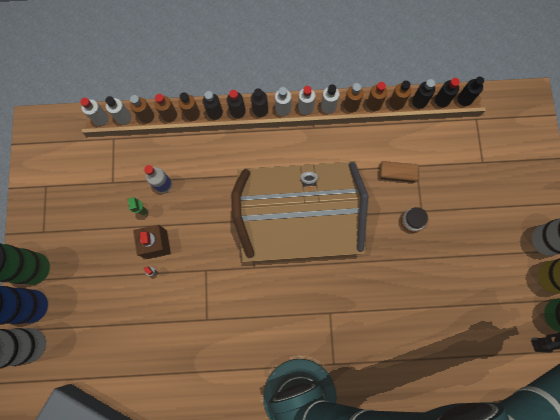

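View pics/wrist0.png

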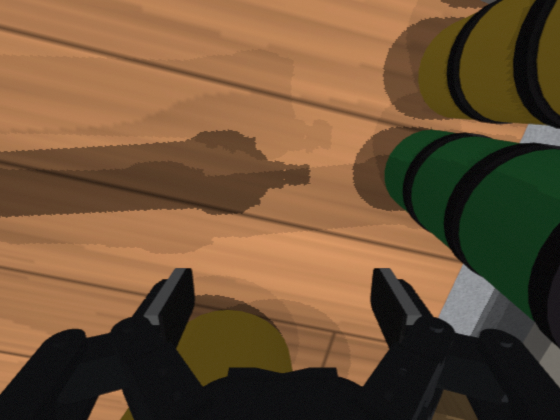

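Top view: block with the screw at (150,239), spare small red screw at (150,271), green one at (136,206), spray (158,180), tub (415,218), brush (398,172), well (309,178). Zooming in.

```bash
cat > h.py <<'E'
import numpy as np,cv2
from scipy.spatial.transform import Rotation as R
def load(n): return dict(np.load(f"pics/{n}.npz"))
def w2p(f,P):
    P=np.atleast_2d(P);T=f["camera_from_world"];c=P@T[:3,:3].T+T[:3,3]
    p=c@f["camera_matrix"].T;return p[:,:2]/p[:,2:]
def cloud(f,T=None):
    if T is None:T=np.linalg.inv(f["camera_from_world"])
    K=f["camera_matrix"];d=f["depth"];v,u=np.mgrid[:d.shape[0],:d.shape[1]]
    c=np.stack([(u-K[0,2])/K[0,0]*d,(v-K[1,2])/K[1,1]*d,d],-1)
    return c@T[:3,:3].T+T[:3,3]
def ray(f,px,z=None,T=None):
    if T is None:T=np.linalg.inv(f["camera_from_world"])
    px=np.atleast_2d(px);K=f["camera_matrix"]
    d=np.c_[(px[:,0]-K[0,2])/K[0,0],(px[:,1]-K[1,2])/K[1,1],np.ones(len(px))]@T[:3,:3].T;o=T[:3,3]
    return o+d*((z-o[2])/d[:,2])[:,None] if z is not None else (o,d)
E
python3 - <<'E'
from h import *
for n,bx in [("top0",(100,150,190,290)),("top0",(230,150,380,270)),("scene0",(360,220,480,360)),("scene0",(165,120,355,290))]:
    f=load(n);a,b,c,d=bx;im=f["color"][b:d,a:c];k=min(800/(c-a),600/(d-b))
    cv2.imwrite(f"pics/c_{n}_{a}.png",cv2.resize(im,None,fx=k,fy=k,interpolation=cv2.INTER_NEAREST)[:600,:800])
f=load("top0");C=cloud(f)
for p in [(150,239),(150,271),(136,206),(309,178),(309,215),(309,188),(309,172)]: print(p,C[p[1],p[0]].round(3))
E
```

```text
(150, 239) [0.474 0.408 0.112]
(150, 271) [0.384 0.413 0.091]
(136, 206) [0.571 0.444 0.127]
(309, 178) [ 0.625 -0.063  0.132]
(309, 215) [ 0.505 -0.054  0.175]
(309, 188) [ 0.589 -0.06   0.154]
(309, 172) [ 0.641 -0.064  0.14 ]
```

Run:
```python
from h import *
for n in ["top0","scene0"]:
    f=load(n);C=cloud(f);hsv=cv2.cvtColor(f["color"],cv2.COLOR_BGR2HSV)
    m=(((hsv[...,0]<8)|(hsv[...,0]>172))&(hsv[...,1]>150)&(hsv[...,2]>90)).astype(np.uint8)
    k,l,s,c=cv2.connectedComponentsWithStats(m)
    for i in range(1,k):
        if s[i,4]>8:
            q=C[l==i];print(n,s[i],c[i].round(1),np.median(q,0).round(3),q[:,2].max().round(3))
```

```text
top0 [451  78   9   8  55] [454.8  81.5] [ 0.902 -0.525  0.141] 0.148
top0 [377  82   9   8  55] [380.8  85.6] [ 0.901 -0.299  0.14 ] 0.149
top0 [304  86   7   8  49] [306.9  89.6] [ 0.9   -0.075  0.141] 0.147
top0 [229  90   9   8  54] [233.   93.6] [0.9   0.149 0.141] 0.148
top0 [155  94   9   8  55] [158.9  97.5] [0.901 0.374 0.141] 0.148
top0 [81 98  9  8 53] [ 84.6 101.5] [0.901 0.598 0.141] 1.477
top0 [144 165  10   9  66] [148.3 169. ] [0.667 0.397 0.169] 0.175
top0 [139 231   9  13  93] [143.4 237.1] [0.476 0.419 0.139] 0.147
top0 [144 267   8   7  35] [147.3 269.7] [0.388 0.422 0.088] 0.097
scene0 [  0 195   8  13  84] [  2.8 201. ] [ 0.898 -0.516  0.141] 1.139
scene0 [452 236  10  13  84] [456.2 241.7] [0.388 0.422 0.088] 0.094
scene0 [ 62 238  14  15 162] [ 68.7 244.8] [ 0.899 -0.297  0.141] 0.147
scene0 [439 250  15  20 184] [445.8 258.8] [0.48  0.42  0.139] 1.139
scene0 [140 287  12  15 140] [145.8 294.1] [ 0.9   -0.074  0.142] 1.139
scene0 [397 308  14  15 154] [403.4 315.2] [0.667 0.398 0.17 ] 1.139
scene0 [226 343  15  17 186] [233.5 351.2] [0.9   0.151 0.142] 0.146
scene0 [328 408  15  12 147] [334.9 414.4] [0.896 0.373 0.142] 0.147
```

View pics/c_top0_100.png

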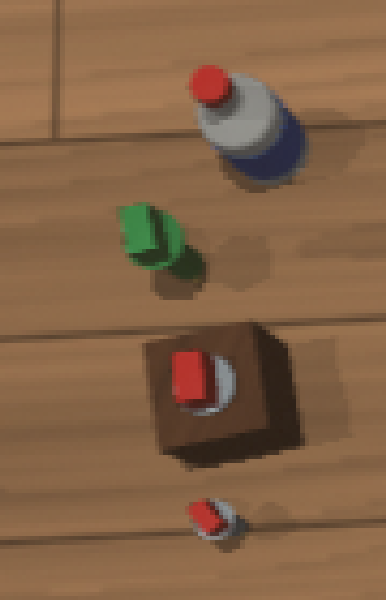

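View pics/c_top0_230.png

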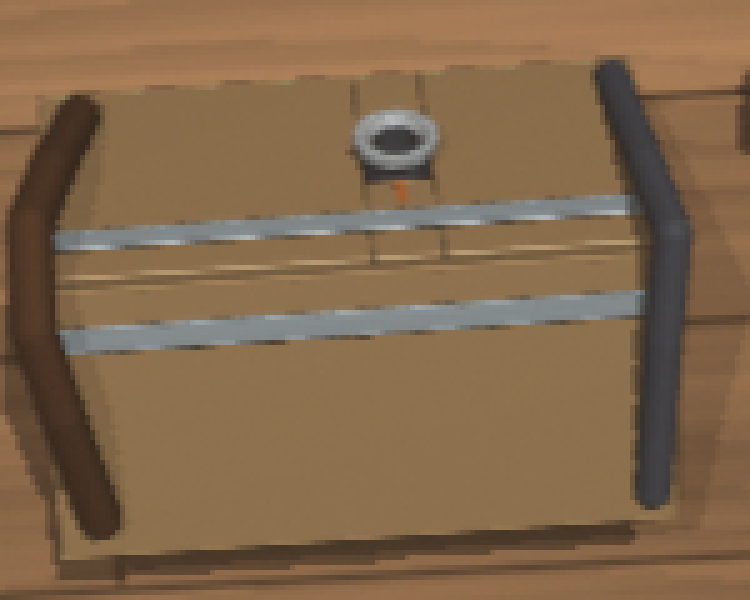

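View pics/c_scene0_165.png

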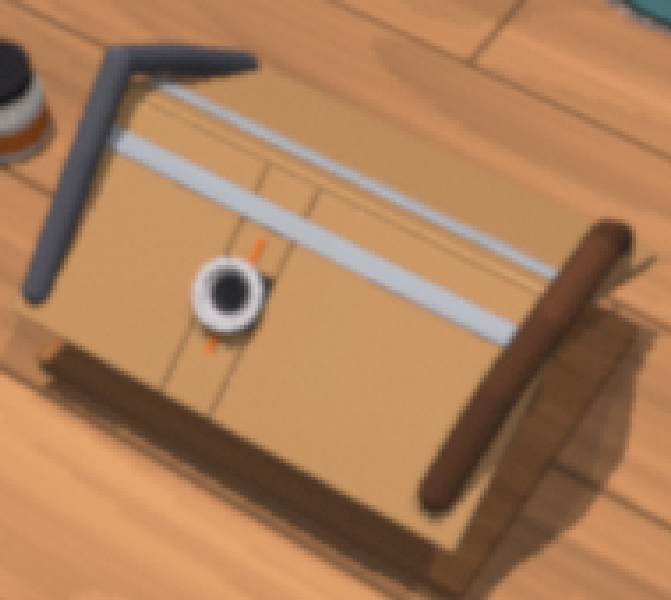

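View pics/c_scene0_360.png

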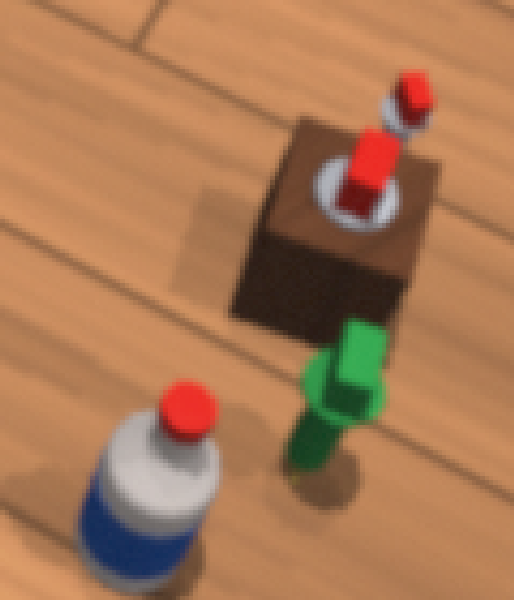

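Run:
```python
from h import *
ft,fs=load("top0"),load("scene0")
# plane of far slope from both
for n,f in (("top",ft),("scene",fs)):
    C=cloud(f).reshape(-1,3);hsv=cv2.cvtColor(f["color"],cv2.COLOR_BGR2HSV).reshape(-1,3)
    m=(C[:,0]>.56)&(C[:,0]<.66)&(C[:,1]>-.2)&(C[:,1]<.1)&(C[:,2]>.06)&(C[:,2]<.185)&(hsv[:,1]>70)&(np.hypot(C[:,0]-.63,C[:,1]+.06)>.05)
    q=C[m]
    for _ in range(6):
        c=q.mean(0);nrm=np.linalg.svd(q-c)[2][2];nrm*=np.sign(nrm[2]);r=(q-c)@nrm;q=q[abs(r)<max(2*r.std(),.0015)]
    print(n,len(q),c.round(4),nrm.round(4),"tilt",np.degrees(np.arccos(nrm[2])).round(2),"yaw",np.degrees(np.arctan2(nrm[1],nrm[0])).round(2),r.std())
    # near slope
    m=(C[:,0]>.38)&(C[:,0]<.48)&(C[:,1]>-.15)&(C[:,1]<.05)&(C[:,2]>.08)&(C[:,2]<.185)&(hsv[:,1]>70)
    q=C[m]
    if len(q)>200:
      for _ in range(6):
        c2=q.mean(0);n2=np.linalg.svd(q-c2)[2][2];n2*=np.sign(n2[2]);r=(q-c2)@n2;q=q[abs(r)<max(2*r.std(),.0015)]
      print("near",len(q),c2.round(4),n2.round(4),"tilt",np.degrees(np.arccos(n2[2])).round(2),"yaw",np.degrees(np.arctan2(n2[1],n2[0])).round(2))
    # rim: points 16mm above plane
    P=cloud(f);h=(P-c)@nrm
    mm=(abs(h-.016)<.004)&(np.hypot(P[...,0]-.63,P[...,1]+.06)<.05)
    ys,xs=np.nonzero(mm);Q=P[mm];print(" rim px",len(Q),xs.min(),xs.max(),ys.min(),ys.max())
    ax=np.cross([0,1,0],nrm);ax/=np.linalg.norm(ax);ay=np.cross(nrm,ax)
    a=np.c_[(Q-c)@ax,(Q-c)@ay];(cx,cy),rad=cv2.minEnclosingCircle(a.astype(np.float32)*1000)
    print(" circle",rad,(c+ax*cx/1000+ay*cy/1000+nrm*np.median((Q-c)@nrm)).round(4),np.median((Q-c)@nrm))
    # bright rim ellipse
    g=hsv.reshape(420,560,3);e=((g[...,1]<60)&(g[...,2]>100)&mm).astype(np.uint8)
    cn,_=cv2.findContours(e,cv2.RETR_EXTERNAL,cv2.CHAIN_APPROX_NONE);b=max(cn,key=len);el=cv2.fitEllipse(b);print(" ell",el)
    o,d=ray(f,el[0]);t=((c+.016*nrm-o)@nrm)/(d[0]@nrm);print(" mouth",(o+t*d[0]).round(4));np.savez("pics/ell_"+n,e=el[0])
eT=np.load("pics/ell_top.npz")["e"];eS=np.load("pics/ell_scene.npz")["e"]
P1=ft["camera_matrix"]@ft["camera_from_world"][:3];P2=fs["camera_matrix"]@fs["camera_from_world"][:3]
X=cv2.triangulatePoints(P1,P2,eT.reshape(2,1),eS.reshape(2,1));X=(X[:3]/X[3]).ravel();print("tri",X,w2p(ft,X)-eT,w2p(fs,X)-eS)
# orange marks
for n,f in (("top",ft),("scene",fs)):
    h=cv2.cvtColor(f["color"],cv2.COLOR_BGR2HSV);m=((h[...,0]<14)&(h[...,1]>180)&(h[...,2]>150)).astype(np.uint8)
    P=cloud(f);m&=(np.hypot(P[...,0]-.63,P[...,1]+.06)<.07).astype(np.uint8)
    k,l,s,cc=cv2.connectedComponentsWithStats(m)
    for i in range(1,k): print(n,s[i,4],cc[i].round(1),P[l==i].mean(0).round(4))
```

```text
top 1425 [ 0.6128 -0.0389  0.1392] [0.5753 0.0065 0.8179] tilt 35.13 yaw 0.65 0.0014080688309901675
near 1895 [ 0.4395 -0.0504  0.1213] [-0.5818 -0.0082  0.8133] tilt 35.58 yaw -179.19
 rim px 105 300 316 172 183
 circle 26.215696334838867 [ 0.6215 -0.0605  0.1522] 0.015497554169916782
 ell ((308.533203125, 177.09503173828125), (10.822405815124512, 15.383672714233398), 90.57390594482422)
 mouth [ 0.6216 -0.061   0.1528]
scene 3478 [ 0.6122 -0.0307  0.139 ] [0.576  0.0069 0.8174] tilt 35.17 yaw 0.68 0.001697416984751197
near 922 [ 0.4388 -0.0478  0.1259] [-0.5743 -0.0075  0.8186] tilt 35.06 yaw -179.26
 rim px 197 220 239 192 212
 circle 24.78211784362793 [ 0.6194 -0.0612  0.1535] 0.01579252095252528
 ell ((229.0854034423828, 202.3341827392578), (18.749303817749023, 19.693565368652344), 15.982826232910156)
 mouth [ 0.62   -0.0609  0.1534]
tri [ 0.62083851 -0.06054413  0.15471035] [[-0.09977502  0.06120209]] [[-0.11679085 -0.02247092]]
top 2 [310.  188.5] [ 0.586  -0.0626  0.1579]
scene 8 [237.1 190.6] [ 0.5851 -0.0624  0.1589]
scene 4 [224.5 217. ] [ 0.642  -0.0612  0.1202]
```

```bash
python3 - <<'E'
from h import *
for n,bx in (("top0",(135,226,156,250)),("scene0",(434,246,462,275))):
    f=load(n);h=cv2.cvtColor(f["color"],cv2.COLOR_BGR2HSV)
    P=cloud(f)
    red=((h[...,0]<8)|(h[...,0]>172))&(h[...,1]>130)
    m=np.zeros(red.shape,np.uint8);a,b,c,d=bx;m[b:d,a:c]=(red&(h[...,2]>170))[b:d,a:c]
    ys,xs=np.nonzero(m);Q=ray(f,np.c_[xs,ys].astype(float),.140)
    r=cv2.minAreaRect((Q[:,:2]*1000).astype(np.float32));print(n,len(xs),r,Q.mean(0).round(4))
    # second moment direction
    q=Q[:,:2]-Q[:,:2].mean(0);w,v=np.linalg.eigh(q.T@q/len(q));print(np.sqrt(w*12)*1000,np.degrees(np.arctan2(v[1,1],v[0,1])))
    # block top points: z .1 +-
    k=(abs(P[...,2]-.1)<.004)&(np.hypot(P[...,0]-.475,P[...,1]-.41)<.06)
    q=P[k];r=cv2.minAreaRect((q[:,:2]*1000).astype(np.float32));print(" block",len(q),r,np.median(q[:,2]))
E
python3 - <<'E'
import sys;sys.path.insert(0,'.')
from bench import status
from scipy.spatial.transform import Rotation as R
s=status.state();print(R.from_quat(s["tcp_rot"]).as_matrix().round(3))
E
```

```text
top0 60 ((475.83624267578125, 418.05133056640625), (29.55274772644043, 14.216914176940918), 0.4108654856681824) [0.4752 0.4183 0.14  ]
[15.53784447 30.57537993] -173.40102329755683
 block 432 ((475.6962890625, 419.9123229980469), (76.96117401123047, 77.59677124023438), 9.378759384155273) 0.09952296190320853
scene0 126 ((473.2970886230469, 418.64752197265625), (35.113346099853516, 20.138174057006836), 5.604339599609375) [0.4736 0.4187 0.14  ]
[19.89151876 34.28103503] -175.49077699532648
 block 725 ((473.3935241699219, 418.88519287109375), (78.98532104492188, 76.0699691772461), 9.194476127624512) 0.10075297235573255
[[-0.     0.974  0.225]
 [ 0.001  0.225 -0.974]
 [-1.    -0.    -0.001]]
```

```bash
cat > go.py <<'E'
import sys,numpy as np
from bench import status
from scipy.spatial.transform import Rotation as R
YW=0.7;M=np.array([.6205,-.0607,.1535])
def Rdown(psi):
    c,s=np.cos(np.radians(psi)),np.sin(np.radians(psi))
    return R.from_matrix(np.array([[0,0,-1],[c,s,0],[s,-c,0]]).T)
def Rtree(th,tilt=35.):  # th: deg clockwise (seen from above) of tool y from well x (up slope)
    y=np.radians(YW);return R.from_rotvec(np.radians(tilt)*np.array([-np.sin(y),np.cos(y),0]))*Rdown(180+YW-th)
A=Rtree(0).apply([-1,0,0])
def show(p,Rt):
    s=status.state();R0=R.from_quat(s["tcp_rot"]);d=R0.inv().apply(np.array(p)-s["tool_pos"])/.5
    r=np.degrees((R0.inv()*Rt).as_rotvec())/45
    print("t",round(s["t"],2),"pos",s["tool_pos"].round(4),"F",s["ft_force"].round(1),"w",round(s["gripper_width"],3),"q",s["q"].round(2))
    print("d",d.round(4),"r",r.round(4), "(|d| mm %.1f, |r| deg %.1f)"%(np.linalg.norm(d)*500,np.linalg.norm(r)*45))
E
python3 -c "
from go import *
show([.40,-.45,.36],Rdown(50))"
```

```text
t 0.15 pos [ 0.146  -0.633   0.2306] F [-0.1 -0.1 -0.7] w 1.0 q [ 1.3   0.47 -0.01  1.6   0.01  1.07 -0.06]
d [-0.2586  0.5773 -0.2427] r [-8.225e-01 -1.700e-03 -4.000e-04] (|d| mm 338.8, |r| deg 37.0)
```

jog_arm(
  plan=[
    {"dx":-0.26,"dy":0.58,"dz":-0.24,"rx":-0.8},
    {"dx":-0.26,"dy":0.58,"dz":-0.24,"rx":-0.8},
    {"dx":-0.26,"dy":0.58,"dz":-0.24,"rx":-0.8},
    {"dx":-0.26,"dy":0.58,"dz":-0.24,"rx":-0.8},
    {"dx":-0.26,"dy":0.58,"dz":-0.24,"rx":-0.8},
  ],
)

```text
invalid input at $.plan[0]: expected keys claw, dx, dy, dz, rx, ry, rz
```

```bash
python3 -c "
from go import *
show([.55,-.15,.40],Rdown(90))"
```

```text
t 0.15 pos [ 0.146  -0.633   0.2306] F [-0.1 -0.1 -0.7] w 1.0 q [ 1.3   0.47 -0.01  1.6   0.01  1.07 -0.06]
d [-0.338   1.0045 -0.76  ] r [-1.7113e+00 -1.6000e-03 -1.0000e-03] (|d| mm 652.1, |r| deg 77.0)
```

All seven keys are needed.

jog_arm(
  plan=[
    {"claw":-1,"dx":-0.26,"dy":0.58,"dz":-0.24,"rx":-0.8,"ry":0,"rz":0},
    {"claw":-1,"dx":-0.26,"dy":0.58,"dz":-0.24,"rx":-0.8,"ry":0,"rz":0},
    {"claw":-1,"dx":-0.26,"dy":0.58,"dz":-0.24,"rx":-0.8,"ry":0,"rz":0},
    {"claw":-1,"dx":-0.26,"dy":0.58,"dz":-0.24,"rx":-0.8,"ry":0,"rz":0},
    {"claw":-1,"dx":-0.26,"dy":0.58,"dz":-0.24,"rx":-0.8,"ry":0,"rz":0},
  ],
)

```text
t: 0.65
tool_pos: [0.3354, -0.4977, 0.3272]
tcp_rot: [0.247, 0.663, -0.246, 0.662]
ft_force: [0.9, 0.2, -0.6]
gripper_width: 1.001
```

```bash
python3 -c "
from go import *
show([.55,-.15,.40],Rdown(90))"
```

```text
t 0.65 pos [ 0.3354 -0.4977  0.3272] F [ 0.9  0.2 -0.6] w 1.001 q [ 1.09  0.32 -0.22  1.61  0.07  1.23  0.15]
d [-0.1448  0.807  -0.1297] r [-0.9068 -0.0013 -0.0016] (|d| mm 415.1, |r| deg 40.8)
```

jog_arm(
  plan=[
    {"claw":-1,"dx":-0.14,"dy":0.81,"dz":-0.13,"rx":-0.91,"ry":0,"rz":0},
    {"claw":-1,"dx":-0.14,"dy":0.81,"dz":-0.13,"rx":-0.91,"ry":0,"rz":0},
    {"claw":-1,"dx":-0.14,"dy":0.81,"dz":-0.13,"rx":-0.91,"ry":0,"rz":0},
    {"claw":-1,"dx":-0.14,"dy":0.81,"dz":-0.13,"rx":-0.91,"ry":0,"rz":0},
    {"claw":-1,"dx":-0.14,"dy":0.81,"dz":-0.13,"rx":-0.91,"ry":0,"rz":0},
  ],
)

```text
t: 1.15
tool_pos: [0.4643, -0.2877, 0.3694]
tcp_rot: [-0.002, 0.707, 0.003, 0.707]
ft_force: [0.9, -0.9, 0.1]
gripper_width: 0.999
```

```bash
python3 -c "
from go import *
show([.52,.12,.38],Rdown(134))"
```

```text
t 1.15 pos [ 0.4643 -0.2877  0.3694] F [ 0.9 -0.9  0.1] w 0.999 q [ 0.88  0.22 -0.46  1.66  0.1   1.29  0.41]
d [-0.0203  0.8145  0.1178] r [-9.677e-01 -2.000e-04 -1.900e-03] (|d| mm 411.6, |r| deg 43.5)
```

jog_arm(
  plan=[
    {"claw":-1,"dx":-0.02,"dy":0.81,"dz":0.12,"rx":-0.97,"ry":0,"rz":0},
    {"claw":-1,"dx":-0.02,"dy":0.81,"dz":0.12,"rx":-0.97,"ry":0,"rz":0},
    {"claw":-1,"dx":-0.02,"dy":0.81,"dz":0.12,"rx":-0.97,"ry":0,"rz":0},
    {"claw":-1,"dx":-0.02,"dy":0.81,"dz":0.12,"rx":-0.97,"ry":0,"rz":0},
    {"claw":-1,"dx":-0.02,"dy":0.81,"dz":0.12,"rx":-0.97,"ry":0,"rz":0},
  ],
)

```text
t: 1.65
tool_pos: [0.4984, -0.0402, 0.3757]
tcp_rot: [-0.261, 0.657, 0.262, 0.657]
ft_force: [1.0, 0.7, 0.1]
gripper_width: 0.997
```

```bash
python3 -c "
from go import *
show([.4745,.35,.33],Rdown(176))"
```

```text
t 1.65 pos [ 0.4984 -0.0402  0.3757] F [1.  0.7 0.1] w 0.997 q [ 0.66  0.15 -0.72  1.74  0.1   1.29  0.68]
d [0.0919 0.5993 0.5021] r [-9.455e-01  5.000e-04 -9.000e-04] (|d| mm 393.6, |r| deg 42.5)
```

jog_arm(
  plan=[
    {"claw":-1,"dx":0.09,"dy":0.6,"dz":0.5,"rx":-0.94,"ry":0,"rz":0},
    {"claw":-1,"dx":0.09,"dy":0.6,"dz":0.5,"rx":-0.94,"ry":0,"rz":0},
    {"claw":-1,"dx":0.09,"dy":0.6,"dz":0.5,"rx":-0.94,"ry":0,"rz":0},
    {"claw":-1,"dx":0.09,"dy":0.6,"dz":0.5,"rx":-0.94,"ry":0,"rz":0},
    {"claw":-1,"dx":0.09,"dy":0.6,"dz":0.5,"rx":-0.94,"ry":0,"rz":0},
  ],
)

```text
t: 2.15
tool_pos: [0.4823, 0.2073, 0.3472]
tcp_rot: [-0.483, 0.517, 0.482, 0.517]
ft_force: [1.2, -0.5, 0.1]
gripper_width: 0.999
```

```bash
python3 -c "
from go import *
show([.4745,.4187,.23],Rdown(186))"
```

```text
t 2.15 pos [0.4823 0.2073 0.3472] F [ 1.2 -0.5  0.1] w 0.999 q [ 0.32  0.29 -0.95  1.72  0.24  1.26  0.82]
d [0.2345 0.0446 0.4206] r [-2.21e-01  1.00e-04  2.00e-04] (|d| mm 241.8, |r| deg 9.9)
```

jog_arm(
  plan=[
    {"claw":-1,"dx":0.234,"dy":0.045,"dz":0.42,"rx":-0.22,"ry":0,"rz":0},
    {"claw":-1,"dx":0.234,"dy":0.045,"dz":0.42,"rx":-0.22,"ry":0,"rz":0},
    {"claw":-1,"dx":0.234,"dy":0.045,"dz":0.42,"rx":-0.22,"ry":0,"rz":0},
    {"claw":-1,"dx":0.234,"dy":0.045,"dz":0.42,"rx":-0.22,"ry":0,"rz":0},
    {"claw":-1,"dx":0.234,"dy":0.045,"dz":0.42,"rx":-0.22,"ry":0,"rz":0},
  ],
)

```text
t: 2.65
tool_pos: [0.4735, 0.4202, 0.2283]
tcp_rot: [-0.525, 0.474, 0.526, 0.473]
ft_force: [0.5, -0.4, -0.0]
gripper_width: 0.996
```

```bash
cat > wr.py <<'E'
import sys,cv2,numpy as np
from bench import status,cams
from scipy.spatial.transform import Rotation as R
def wrist(n):
    s=status.state();f=cams.grab_frame("wrist");T=np.eye(4);T[:3,:3]=R.from_quat(s["tcp_rot"]).as_matrix();T[:3,3]=s["tool_pos"]
    f["camera_from_world"]=np.linalg.inv(T@f["mount"]);np.savez(f"pics/{n}.npz",**f);cv2.imwrite(f"pics/{n}.png",f["color"]);return f
E
python3 -c "
from go import *;from wr import wrist
wrist('w1');show([.4745,.4187,.23],Rdown(186))"
```

```text
t 2.7 pos [0.4696 0.4255 0.225 ] F [-1.5  3.6 -1.1] w 1.001 q [-0.19  0.62 -0.87  1.61  0.5   1.16  0.51]
d [-0.0101 -0.0081 -0.0145] r [ 0.0085  0.0036 -0.008 ] (|d| mm 9.7, |r| deg 0.5)
```

View pics/w1.png

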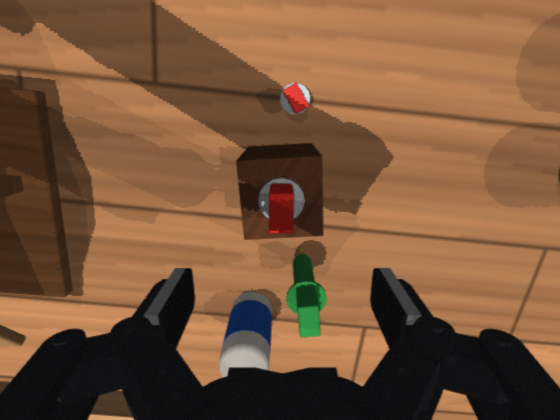

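jog_arm(
  plan=[
    {"claw":-1,"dx":-0.01,"dy":-0.008,"dz":-0.0145,"rx":0,"ry":0,"rz":0},
    {"claw":-1,"dx":-0.01,"dy":-0.008,"dz":-0.0145,"rx":0,"ry":0,"rz":0},
    {"claw":-1,"dx":-0.01,"dy":-0.008,"dz":-0.0145,"rx":0,"ry":0,"rz":0},
  ],
)

```text
t: 3.0
tool_pos: [0.4756, 0.4174, 0.2305]
tcp_rot: [-0.525, 0.473, 0.528, 0.471]
ft_force: [-0.2, 0.1, 0.9]
gripper_width: 0.996
```

```bash
python3 -c "
from go import *;from wr import wrist
from h import *
show([.4745,.4187,.23],Rdown(186))
f=wrist('w2');show([.4745,.4187,.23],Rdown(186))
h=cv2.cvtColor(f['color'],cv2.COLOR_BGR2HSV);C=cloud(f)
red=((h[...,0]<8)|(h[...,0]>172))&(h[...,1]>130)&(np.hypot(C[...,0]-.4745,C[...,1]-.4187)<.035)
t=red&(abs(C[...,2]-.14)<.004);q=C[t]
print(t.sum(),np.median(q[:,2]),cv2.minAreaRect((q[:,:2]*1000).astype(np.float32)))
ys,xs=np.nonzero(t);Q=ray(f,np.c_[xs,ys].astype(float),.14)[:,:2]*1000;print(cv2.minAreaRect(Q.astype(np.float32)))
"
```

```text
t 3.0 pos [0.4756 0.4174 0.2305] F [-0.2  0.1  0.9] w 0.996 q [-0.17  0.61 -0.87  1.6   0.49  1.16  0.53]
d [0.0011 0.002  0.0028] r [ 0.0054  0.0031 -0.0065] (|d| mm 1.8, |r| deg 0.4)
t 3.05 pos [0.4757 0.4173 0.2307] F [-0.5  0.1  0.9] w 0.998 q [-0.17  0.61 -0.87  1.6   0.49  1.16  0.53]
d [0.0015 0.0021 0.003 ] r [ 0.0051  0.0033 -0.006 ] (|d| mm 2.0, |r| deg 0.4)
971 0.13939747260905264 ((473.2215270996094, 420.4433898925781), (34.09838104248047, 18.751020431518555), 5.888584613800049)
((472.3738098144531, 420.3752136230469), (34.36980438232422, 18.651090621948242), 5.733527183532715)
```

```bash
python3 -c "
from go import *
show([.4738,.4192,.107],Rdown(186))"
```

```text
t 3.05 pos [0.4757 0.4173 0.2307] F [-0.5  0.1  0.9] w 0.998 q [-0.17  0.61 -0.87  1.6   0.49  1.16  0.53]
d [0.2475 0.0022 0.0035] r [ 0.0051  0.0033 -0.006 ] (|d| mm 123.8, |r| deg 0.4)
```

jog_arm(
  plan=[
    {"claw":-1,"dx":0.08,"dy":0.0022,"dz":0.0035,"rx":0.005,"ry":0.003,"rz":-0.006},
    {"claw":-1,"dx":0.16,"dy":0.0022,"dz":0.0035,"rx":0.005,"ry":0.003,"rz":-0.006},
    {"claw":-1,"dx":0.21,"dy":0.0022,"dz":0.0035,"rx":0.005,"ry":0.003,"rz":-0.006},
    {"claw":-1,"dx":0.24,"dy":0.0022,"dz":0.0035,"rx":0.005,"ry":0.003,"rz":-0.006},
    {"claw":-1,"dx":0.2475,"dy":0.0022,"dz":0.0035,"rx":0.005,"ry":0.003,"rz":-0.006},
  ],
)

```text
t: 3.55
tool_pos: [0.4741, 0.4179, 0.1061]
tcp_rot: [0.525, -0.474, -0.525, -0.473]
ft_force: [-0.1, -0.6, 0.2]
gripper_width: 0.997
```

```bash
python3 -c "
from go import *
show([.4738,.4192,.107],Rdown(186))"
```

```text
t 3.55 pos [0.4741 0.4179 0.1061] F [-0.1 -0.6  0.2] w 0.997 q [-0.23  0.74 -0.78  1.7   0.61  0.97  0.43]
d [-0.0017  0.0004  0.0027] r [-0.0018 -0.0011 -0.0013] (|d| mm 1.6, |r| deg 0.1)
```

Close on the handle (60 N).

jog_arm(
  plan=[
    {"claw":1,"dx":-0.0017,"dy":0,"dz":0.0027,"rx":0,"ry":0,"rz":0},
    {"claw":1,"dx":-0.0017,"dy":0,"dz":0.0027,"rx":0,"ry":0,"rz":0},
    {"claw":1,"dx":-0.0017,"dy":0,"dz":0.0027,"rx":0,"ry":0,"rz":0},
    {"claw":1,"dx":-0.0017,"dy":0,"dz":0.0027,"rx":0,"ry":0,"rz":0},
    {"claw":1,"dx":-0.0017,"dy":0,"dz":0.0027,"rx":0,"ry":0,"rz":0},
  ],
  newtons=60,
)

```text
t: 4.05
tool_pos: [0.4744, 0.4196, 0.1079]
tcp_rot: [0.525, -0.474, -0.525, -0.474]
ft_force: [-0.5, -1.4, 3.7]
gripper_width: 0.227
```

```bash
python3 -c "
from go import *
show([.4738,.4192,.107],Rdown(186))"
```

```text
t 4.05 pos [0.4744 0.4196 0.1079] F [-0.5 -1.4  3.7] w 0.227 q [-0.23  0.74 -0.78  1.7   0.61  0.97  0.43]
d [ 0.0019  0.0013 -0.0006] r [-0.0018 -0.0005  0.0004] (|d| mm 1.2, |r| deg 0.1)
```

jog_arm(
  plan=[
    {"claw":1,"dx":-0.04,"dy":0,"dz":0,"rx":0,"ry":0,"rz":0},
    {"claw":1,"dx":-0.11,"dy":0,"dz":0,"rx":0,"ry":0,"rz":0},
    {"claw":1,"dx":-0.19,"dy":0,"dz":0,"rx":0,"ry":0,"rz":0},
    {"claw":1,"dx":-0.27,"dy":0,"dz":0,"rx":0,"ry":0,"rz":0},
    {"claw":1,"dx":-0.33,"dy":0,"dz":0,"rx":0,"ry":0,"rz":0},
  ],
)

```text
t: 4.55
tool_pos: [0.4743, 0.42, 0.2755]
tcp_rot: [0.525, -0.473, -0.525, -0.474]
ft_force: [0.6, 0.2, -1.6]
gripper_width: 0.225
```

```bash
python3 -c "
from go import *
from wr import wrist
show([.53,.19,.40],Rtree(0,15));wrist('w3')"
```

```text
t 4.55 pos [0.4743 0.42   0.2755] F [ 0.6  0.2 -1.6] w 0.225 q [-0.16  0.57 -0.9   1.56  0.46  1.24  0.54]
d [-0.2492 -0.0637 -0.4689] r [ 0.1158 -0.0142  0.3354] (|d| mm 267.4, |r| deg 16.0)
```

View pics/w3.png

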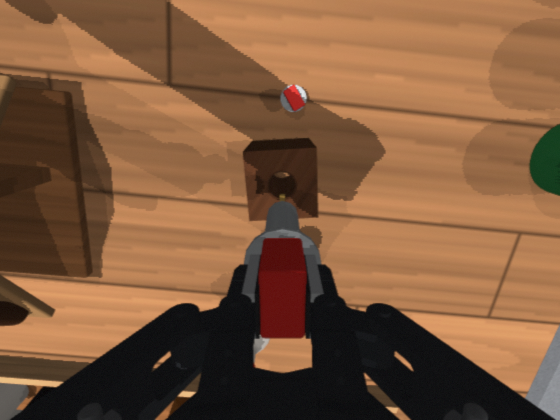

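jog_arm(
  plan=[
    {"claw":1,"dx":-0.24,"dy":-0.065,"dz":-0.47,"rx":0.11,"ry":-0.014,"rz":0.33},
    {"claw":1,"dx":-0.24,"dy":-0.065,"dz":-0.47,"rx":0.11,"ry":-0.014,"rz":0.33},
    {"claw":1,"dx":-0.24,"dy":-0.065,"dz":-0.47,"rx":0.11,"ry":-0.014,"rz":0.33},
    {"claw":1,"dx":-0.24,"dy":-0.065,"dz":-0.47,"rx":0.11,"ry":-0.014,"rz":0.33},
    {"claw":1,"dx":-0.24,"dy":-0.065,"dz":-0.47,"rx":0.11,"ry":-0.014,"rz":0.33},
  ],
)

```text
t: 5.1
tool_pos: [0.5277, 0.2038, 0.3915]
tcp_rot: [-0.436, 0.554, 0.564, 0.429]
ft_force: [1.4, 0.8, -1.9]
gripper_width: 0.223
```

```bash
python3 -c "
from go import *
print(A);show(M+.20*A,Rtree(0));show([.65,-.03,.38],Rtree(0))"
```

```text
[0.57353363 0.00700738 0.81915204]
t 5.1 pos [0.5277 0.2038 0.3915] F [ 1.4  0.8 -1.9] w 0.223 q [ 0.24  0.51 -0.94  1.39  0.25  1.63  0.91]
d [ 0.0394 -0.4298 -0.5337] r [0.0074 0.0036 0.4559] (|d| mm 343.2, |r| deg 20.5)
t 5.1 pos [0.5277 0.2038 0.3915] F [ 1.4  0.8 -1.9] w 0.223 q [ 0.24  0.51 -0.94  1.39  0.25  1.63  0.91]
d [-0.0393 -0.2345 -0.4717] r [0.0074 0.0036 0.4559] (|d| mm 264.1, |r| deg 20.5)
```

jog_arm(
  plan=[
    {"claw":1,"dx":-0.02,"dy":-0.3,"dz":-0.5,"rx":0,"ry":0,"rz":0.2},
    {"claw":1,"dx":-0.02,"dy":-0.3,"dz":-0.5,"rx":0,"ry":0,"rz":0.2},
    {"claw":1,"dx":-0.02,"dy":-0.3,"dz":-0.5,"rx":0,"ry":0,"rz":0.2},
    {"claw":1,"dx":-0.02,"dy":-0.3,"dz":-0.5,"rx":0,"ry":0,"rz":0.2},
    {"claw":1,"dx":-0.02,"dy":-0.3,"dz":-0.5,"rx":0,"ry":0,"rz":0.2},
  ],
)

```text
t: 5.6
tool_pos: [0.6468, 0.0077, 0.364]
tcp_rot: [-0.387, 0.59, 0.596, 0.383]
ft_force: [0.1, 0.6, -3.3]
gripper_width: 0.222
```

```bash
python3 -c "
from go import *
show(M+.18*A,Rtree(0))"
```

```text
t 5.6 pos [0.6468 0.0077 0.364 ] F [ 0.1  0.6 -3.3] w 0.222 q [ 0.12  0.66 -0.32  1.09  0.12  1.84  1.41]
d [ 0.0527 -0.1902 -0.1364] r [0.0003 0.0067 0.2457] (|d| mm 120.0, |r| deg 11.1)
```

```bash
cat > kin.py <<'E'
import numpy as np,itertools
from scipy.spatial.transform import Rotation as R
D=[([1.301,.4684,-.0116,1.6036,.006,1.0714,-.0563],[.1459,-.6328,.2303]),
([1.09,.32,-.22,1.61,.07,1.23,.15],[.3354,-.4977,.3272]),([.88,.22,-.46,1.66,.1,1.29,.41],[.4643,-.2877,.3694]),
([.66,.15,-.72,1.74,.1,1.29,.68],[.4984,-.0402,.3757]),([.32,.29,-.95,1.72,.24,1.26,.82],[.4823,.2073,.3472]),
([-.17,.61,-.87,1.6,.49,1.16,.53],[.4757,.4173,.2307]),([-.23,.74,-.78,1.7,.61,.97,.43],[.4741,.4179,.1061]),
([-.16,.57,-.9,1.56,.46,1.24,.54],[.4743,.42,.2755]),([.24,.51,-.94,1.39,.25,1.63,.91],[.5277,.2038,.3915]),([.12,.66,-.32,1.09,.12,1.84,1.41],[.6468,.0077,.364])]
def rots(q,sg):
    out=[];T=R.identity()
    for i,a in enumerate(q):
        T=T*R.from_rotvec(a*sg[i]*np.array([0,0,1.] if i%2==0 else [0,1.,0]));out.append(T.as_matrix())
    return out
def cols(q,sg):
    r=rots(q,sg);z=[0,0,1.];y=[0,1.,0]
    return np.array([z,r[1]@z,r[3]@z,r[5]@z,r[1]@y,r[3]@y,r[5]@y]).T
if __name__=="__main__":
  res=[]
  for s in itertools.product([1,-1],repeat=6):
    sg=[-1,s[0],s[1],s[2],s[3],s[4],s[5]]
    Am=np.vstack([cols(q,sg) for q,_ in D]);b=np.hstack([p for _,p in D])
    x,*_=np.linalg.lstsq(Am,b,rcond=None);res.append((np.sqrt(np.mean((Am@x-b)**2)),sg,x))
  res.sort(key=lambda a:a[0])
  for r in res[:4]:print(r[0],r[1],r[2].round(4))
E
python3 kin.py
```

```text
0.0018244096948160844 [-1, 1, -1, 1, -1, 1, 1] [ 0.3095  0.5191  0.474   0.3135 -0.0292 -0.0075  0.0013]
0.0018244096948160844 [-1, 1, -1, 1, -1, 1, -1] [ 0.3095  0.5191  0.474   0.3135 -0.0292 -0.0075  0.0013]
0.010900389560103014 [-1, 1, -1, 1, 1, -1, 1] [ 0.075   0.3618  0.4611  0.0771 -0.0309 -0.0548  0.0581]
0.010900389560103014 [-1, 1, -1, 1, 1, -1, -1] [ 0.075   0.3618  0.4611  0.0771 -0.0309 -0.0548  0.0581]
```

```bash
cat > ik.py <<'E'
from kin import *
from go import Rtree,M,A
from scipy.optimize import least_squares
sg=[-1,1,-1,1,-1,1,1];L=np.array([.3095,.5191,.474,.3135,-.0292,-.0075,.0013])
lo=np.array([-2.53,-.31,-1.57,.28,-1.29,.15]);hi=np.array([2.53,2.02,1.55,2.44,4.43,1.82])
def fk(q):
    q=list(q)+[0];r=rots(q,sg);return cols(q,sg)@L,r[5][:,2]
def solve(tip_h,tilt,off=.1025,th=0,q0=(.05,.9,0,1,0,1.7)):
    Rt=Rtree(th,tilt);tx=Rt.apply([1,0,0]);p=M+tip_h*A-off*tx
    f=lambda q:np.r_[(fk(q)[0]-p)*100,(fk(q)[1]-tx)*30,.01*(np.array(q)-q0)]
    s=least_squares(f,np.clip(q0,lo+.01,hi-.01),bounds=(lo,hi));P,t=fk(s.x)
    return np.linalg.norm(P-p)*1000,np.degrees(np.arccos(min(1,t@tx))),s.x
if __name__=="__main__":
  for h in [.05,.03,.015,.0,-.02,-.04,-.079]:
    for t in [25,30,32,34,35]:
        a,b,q=solve(h,t);print(h,t,round(a,2),round(b,2),q.round(2))
E
python3 ik.py
```

```text
0.05 25 0.0 0.0 [ 0.03  0.78 -0.    1.02  0.02  1.78]
0.05 30 7.5 2.38 [-0.06  0.82  0.19  0.99 -0.08  1.82]
0.05 32 12.36 3.93 [-0.07  0.83  0.19  0.99 -0.08  1.82]
0.05 34 17.18 5.46 [-0.07  0.84  0.2   0.99 -0.08  1.82]
0.05 35 19.58 6.23 [-0.07  0.84  0.2   0.99 -0.08  1.82]
0.03 25 0.0 0.0 [ 0.03  0.76 -0.01  1.08  0.02  1.73]
0.03 30 2.31 0.73 [-0.06  0.83  0.19  1.01 -0.08  1.82]
0.03 32 7.18 2.28 [-0.06  0.84  0.19  1.01 -0.08  1.82]
0.03 34 12.03 3.82 [-0.07  0.85  0.19  1.01 -0.08  1.82]
0.03 35 14.44 4.58 [-0.07  0.85  0.2   1.01 -0.08  1.82]
0.015 25 0.0 0.0 [ 0.03  0.75 -0.01  1.13  0.02  1.7 ]
0.015 30 0.0 0.0 [0.03 0.83 0.   1.02 0.02 1.81]
0.015 32 3.3 1.05 [-0.06  0.85  0.19  1.02 -0.08  1.82]
0.015 34 8.16 2.58 [-0.07  0.86  0.19  1.02 -0.08  1.82]
0.015 35 10.58 3.35 [-0.07  0.86  0.19  1.02 -0.08  1.82]
0.0 25 0.0 0.0 [ 0.04  0.74 -0.01  1.17  0.02  1.66]
0.0 30 0.0 0.0 [ 0.03  0.82 -0.    1.07  0.02  1.77]
0.0 32 0.0 0.0 [0.03 0.85 0.   1.03 0.02 1.82]
0.0 34 4.29 1.36 [-0.06  0.86  0.19  1.03 -0.08  1.82]
0.0 35 6.71 2.12 [-0.07  0.87  0.19  1.04 -0.08  1.82]
-0.02 25 0.0 0.0 [ 0.04  0.74 -0.01  1.23  0.03  1.62]
-0.02 30 0.0 0.0 [ 0.03  0.81 -0.01  1.13  0.02  1.73]
-0.02 32 0.0 0.0 [ 0.03  0.84 -0.    1.09  0.02  1.77]
-0.02 34 0.0 0.0 [0.03 0.87 0.   1.05 0.02 1.82]
-0.02 35 1.55 0.49 [-0.06  0.88  0.19  1.05 -0.08  1.82]
-0.04 25 0.0 0.0 [ 0.04  0.73 -0.02  1.28  0.03  1.57]
-0.04 30 0.0 0.0 [ 0.03  0.8  -0.01  1.18  0.03  1.68]
-0.04 32 0.0 0.0 [ 0.03  0.83 -0.01  1.14  0.02  1.73]
-0.04 34 0.0 0.0 [ 0.03  0.86 -0.    1.1   0.02  1.77]
-0.04 35 0.0 0.0 [0.03 0.88 0.   1.08 0.02 1.79]
-0.079 25 0.0 0.0 [ 0.05  0.72 -0.02  1.37  0.03  1.49]
-0.079 30 0.0 0.0 [ 0.04  0.79 -0.01  1.28  0.03  1.6 ]
-0.079 32 0.0 0.0 [ 0.04  0.82 -0.01  1.24  0.03  1.64]
-0.079 34 0.0 0.0 [ 0.03  0.85 -0.01  1.2   0.03  1.68]
-0.079 35 0.0 0.0 [ 0.03  0.86 -0.01  1.19  0.03  1.7 ]
```

```bash
cat >> go.py <<'E'
OFF=.1025
def tip(h,tilt=35.,th=0.,ex=0.,ey=0.):
    """tip at height h over mouth on axis (+ ex up slope, ey along ridge well axes)"""
    Rt=Rtree(th,tilt);R0=Rtree(0);u=R0.apply([0,1,0]);v=np.cross(A,u)
    p=M+h*A+ex*u+ey*v-OFF*Rt.apply([1,0,0]);show(p,Rt);return p,Rt
E
python3 -c "
from go import *
tip(.03,25)"
```

```text
t 5.6 pos [0.6468 0.0077 0.364 ] F [ 0.1  0.6 -3.3] w 0.222 q [ 0.12  0.66 -0.32  1.09  0.12  1.84  1.41]
d [ 0.1422 -0.1365 -0.1368] r [-0.0003  0.0067  0.0235] (|d| mm 120.0, |r| deg 1.1)
```

jog_arm(
  plan=[
    {"claw":1,"dx":0.0,"dy":-0.08,"dz":-0.08,"rx":0,"ry":0,"rz":0},
    {"claw":1,"dx":0.03,"dy":-0.136,"dz":-0.137,"rx":0,"ry":0.007,"rz":0.02},
    {"claw":1,"dx":0.08,"dy":-0.136,"dz":-0.137,"rx":0,"ry":0.007,"rz":0.02},
    {"claw":1,"dx":0.142,"dy":-0.136,"dz":-0.137,"rx":0,"ry":0.007,"rz":0.02},
    {"claw":1,"dx":0.142,"dy":-0.136,"dz":-0.137,"rx":0,"ry":0.007,"rz":0.02},
  ],
)

```text
t: 6.1
tool_pos: [0.6777, -0.0601, 0.2653]
tcp_rot: [-0.381, 0.596, 0.6, 0.374]
ft_force: [0.3, 0.7, -2.3]
gripper_width: 0.223
```

```bash
python3 -c "
from go import *
tip(.03,25)"
```

```text
t 6.1 pos [ 0.6777 -0.0601  0.2653] F [ 0.3  0.7 -2.3] w 0.223 q [-0.03  0.76  0.11  1.1  -0.04  1.73  1.66]
d [-0.013  -0.0011  0.0003] r [-0.0011  0.0006 -0.0108] (|d| mm 6.5, |r| deg 0.5)
```

jog_arm(
  plan=[
    {"claw":1,"dx":-0.013,"dy":-0.001,"dz":0,"rx":0,"ry":0,"rz":-0.01},
    {"claw":1,"dx":-0.013,"dy":-0.001,"dz":0,"rx":0,"ry":0,"rz":-0.01},
    {"claw":1,"dx":-0.013,"dy":-0.001,"dz":0,"rx":0,"ry":0,"rz":-0.01},
  ],
)

```text
t: 6.4
tool_pos: [0.6822, -0.0596, 0.2733]
tcp_rot: [-0.385, 0.593, 0.598, 0.377]
ft_force: [0.5, 0.5, -1.6]
gripper_width: 0.223
```

Run:
```python
from go import *;from wr import wrist;from bench import cams
import cv2,numpy as np
tip(.03,25)
f=wrist('w4');ims=[]
for n,b in(("scene",(190,130,290,230)),("top",(260,120,360,220))):
    f=cams.grab_frame(n);np.savez(f"pics/{n}4.npz",**f);a=f["color"][b[1]:b[3],b[0]:b[2]];ims.append(cv2.resize(a,(400,400),interpolation=cv2.INTER_CUBIC))
cv2.imwrite("pics/pre.png",np.hstack(ims))
```

```text
t 6.4 pos [ 0.6822 -0.0596  0.2733] F [ 0.5  0.5 -1.6] w 0.223 q [-0.03  0.76  0.11  1.08 -0.04  1.73  1.66]
d [ 0.0052  0.0002 -0.0008] r [0.0002 0.0006 0.0047] (|d| mm 2.6, |r| deg 0.2)
```

View pics/pre.png

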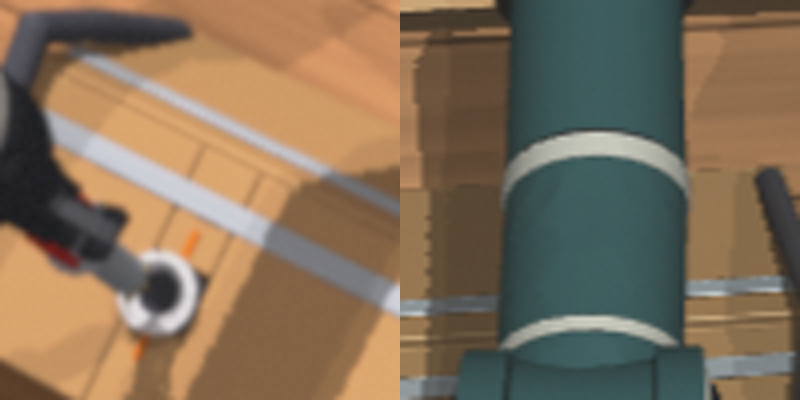

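View pics/w4.png

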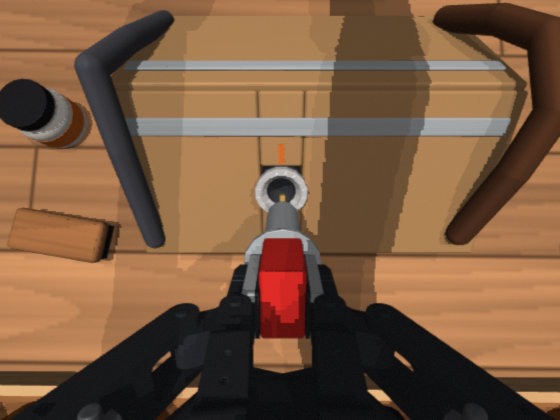

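Run:
```python
from h import *;from go import M,A,Rtree
f=load("w4");P=cloud(f);u=Rtree(0).apply([0,1,0]);v=np.cross(A,u)
h=(P-M)@A;m=(abs(h)<.004)&(np.linalg.norm(P-M,axis=-1)<.035)
ys,xs=np.nonzero(m);Q=P[m]-M;a=np.c_[Q@u,Q@v]*1000
(c,r)=cv2.minEnclosingCircle(a.astype(np.float32));print(len(Q),c,r,np.median(h[m])*1000)
# fit outer edges left/right along v for rows
print(w2p(f,M),w2p(f,M-.016*A))
hp=h+.016;k=(abs(hp)<.01)&(np.linalg.norm(P-M,axis=-1)<.09)&(np.linalg.norm(P-M,axis=-1)>.045)
print("slope h mm",np.median(hp[k])*1000)
im=f["color"][150:260,220:345];cv2.imwrite("pics/w4c.png",cv2.resize(im,None,fx=5,fy=5,interpolation=cv2.INTER_NEAREST))
q=P[k];cc=q.mean(0);n=np.linalg.svd(q-cc)[2][2];print(n*np.sign(n[2]),A)
```

```text
993 (-1.821459174156189, -0.7886671423912048) 24.62993621826172 -0.45140097838728044
[[280.60811021 191.22282   ]] [[280.67562037 184.13762326]]
slope h mm -0.0499619455936115
[0.58051115 0.00758459 0.81421697] [0.57353363 0.00700738 0.81915204]
```

View pics/w4c.png

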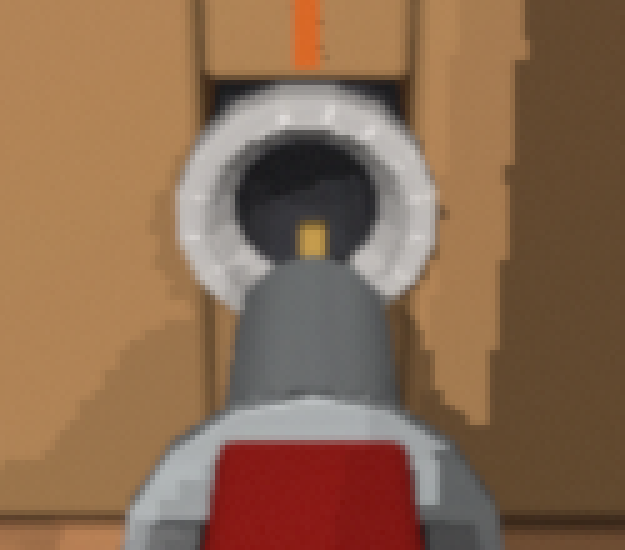

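Run:
```python
from h import *
f=load("w4");Mt=f["mount"];K=f["camera_matrix"]
for P in [(.1025,.012,0),(.1025,0,0),(.0975,.012,0),(.0075,.021,0),(.0075,.0205,0),(.0035,.021,0),(-.0325,.017,0),(-.0325,-.017,0)]:
    c=np.linalg.inv(Mt)@np.r_[P,1];p=K@c[:3];print(P,(p[:2]/p[2]).round(1),c[2].round(3))
```

```text
(0.1025, 0.012, 0) [281.  194.2] 0.254
(0.1025, 0, 0) [281.  208.1] 0.258
(0.0975, 0.012, 0) [280.9 195.9] 0.249
(0.0075, 0.021, 0) [280.3 227.3] 0.161
(0.0075, 0.0205, 0) [280.3 228.2] 0.161
(0.0035, 0.021, 0) [280.2 230.3] 0.157
(-0.0325, 0.017, 0) [279.7 273.8] 0.124
(-0.0325, -0.017, 0) [279.8 342.3] 0.135
```

```bash
sed -i 's/^YW=.*/YW=0.7;M=np.array([.6215,-.0612,.1528])/' go.py; python3 -c "
from go import *
tip(.015,28);tip(0.0,30);tip(-.012,31)"
```

```text
t 6.55 pos [ 0.6815 -0.06    0.2722] F [ 1.4  0.3 -2.1] w 0.225 q [-0.03  0.76  0.11  1.09 -0.04  1.73  1.66]
d [ 0.0329 -0.008  -0.0009] r [-0.0008  0.0007  0.0687] (|d| mm 17.0, |r| deg 3.1)
t 6.55 pos [ 0.6815 -0.06    0.2722] F [ 1.4  0.3 -2.1] w 0.225 q [-0.03  0.76  0.11  1.09 -0.04  1.73  1.66]
d [ 0.063  -0.0099 -0.001 ] r [-0.0008  0.0007  0.1132] (|d| mm 31.9, |r| deg 5.1)
t 6.55 pos [ 0.6815 -0.06    0.2722] F [ 1.4  0.3 -2.1] w 0.225 q [-0.03  0.76  0.11  1.09 -0.04  1.73  1.66]
d [ 0.087  -0.0093 -0.001 ] r [-0.0007  0.0007  0.1354] (|d| mm 43.7, |r| deg 6.1)
```

jog_arm(
  plan=[
    {"claw":1,"dx":0.033,"dy":-0.008,"dz":-0.001,"rx":0,"ry":0,"rz":0.069},
    {"claw":1,"dx":0.048,"dy":-0.009,"dz":-0.001,"rx":0,"ry":0,"rz":0.09},
    {"claw":1,"dx":0.063,"dy":-0.0099,"dz":-0.001,"rx":0,"ry":0,"rz":0.113},
    {"claw":1,"dx":0.075,"dy":-0.0096,"dz":-0.001,"rx":0,"ry":0,"rz":0.125},
    {"claw":1,"dx":0.087,"dy":-0.0093,"dz":-0.001,"rx":0,"ry":0,"rz":0.135},
  ],
)

```text
t: 7.05
tool_pos: [0.6673, -0.0606, 0.2305]
tcp_rot: [-0.352, 0.613, 0.617, 0.345]
ft_force: [0.2, -0.2, -0.7]
gripper_width: 0.221
```

```bash
python3 -c "
from go import *
tip(-.012,31);tip(-.025,33);tip(-.04,35);tip(-.05,35)"
```

```text
t 7.05 pos [ 0.6673 -0.0606  0.2305] F [ 0.2 -0.2 -0.7] w 0.221 q [-0.03  0.83  0.11  1.09 -0.04  1.77  1.66]
d [-0.0007  0.     -0.0001] r [-0.0006  0.0007  0.    ] (|d| mm 0.3, |r| deg 0.0)
t 7.05 pos [ 0.6673 -0.0606  0.2305] F [ 0.2 -0.2 -0.7] w 0.221 q [-0.03  0.83  0.11  1.09 -0.04  1.77  1.66]
d [ 0.0254 -0.0053 -0.0001] r [-0.0006  0.0007  0.0445] (|d| mm 13.0, |r| deg 2.0)
t 7.05 pos [ 0.6673 -0.0606  0.2305] F [ 0.2 -0.2 -0.7] w 0.221 q [-0.03  0.83  0.11  1.09 -0.04  1.77  1.66]
d [ 0.0557 -0.0103 -0.0001] r [-0.0006  0.0007  0.0889] (|d| mm 28.3, |r| deg 4.0)
t 7.05 pos [ 0.6673 -0.0606  0.2305] F [ 0.2 -0.2 -0.7] w 0.221 q [-0.03  0.83  0.11  1.09 -0.04  1.77  1.66]
d [ 0.0757 -0.0089 -0.0001] r [-0.0006  0.0007  0.0889] (|d| mm 38.1, |r| deg 4.0)
```

Tip is in the mouth, no contact. Continue.

jog_arm(
  plan=[
    {"claw":1,"dx":0.012,"dy":-0.0027,"dz":0,"rx":0,"ry":0,"rz":0.022},
    {"claw":1,"dx":0.0254,"dy":-0.0053,"dz":0,"rx":0,"ry":0,"rz":0.0445},
    {"claw":1,"dx":0.0405,"dy":-0.008,"dz":0,"rx":0,"ry":0,"rz":0.067},
    {"claw":1,"dx":0.0557,"dy":-0.0103,"dz":0,"rx":0,"ry":0,"rz":0.089},
    {"claw":1,"dx":0.0557,"dy":-0.0103,"dz":0,"rx":0,"ry":0,"rz":0.089},
  ],
)

```text
t: 7.55
tool_pos: [0.6564, -0.0606, 0.2018]
tcp_rot: [-0.329, 0.626, 0.63, 0.322]
ft_force: [-0.3, -0.2, -2.9]
gripper_width: 0.224
```

```bash
python3 -c "
from go import *
from wr import wrist
wrist('w5');tip(-.04);tip(-.068)"
```

```text
t 7.6 pos [ 0.6568 -0.0606  0.2027] F [ 0.7  0.5 -2. ] w 0.222 q [-0.03  0.88  0.11  1.09 -0.04  1.79  1.66]
d [-0.0027  0.0006 -0.0003] r [-0.0005  0.0009 -0.0033] (|d| mm 1.4, |r| deg 0.2)
t 7.6 pos [ 0.6568 -0.0606  0.2027] F [ 0.7  0.5 -2. ] w 0.222 q [-0.03  0.88  0.11  1.09 -0.04  1.79  1.66]
d [ 0.0533  0.0004 -0.0003] r [-0.0005  0.0009 -0.0033] (|d| mm 26.7, |r| deg 0.2)
```

View pics/w5.png

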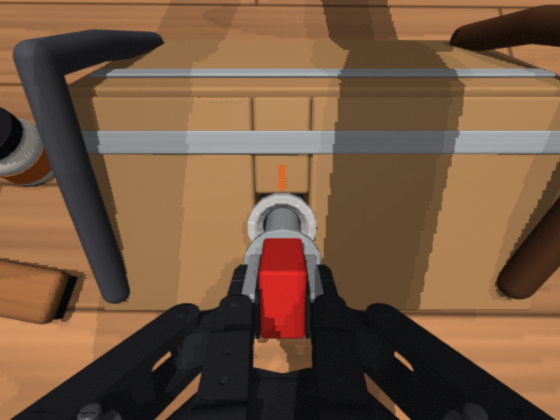

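The shank (283,220) is centred in the rim (282,225). Going deeper.

jog_arm(
  plan=[
    {"claw":1,"dx":0.012,"dy":0,"dz":0,"rx":0,"ry":0,"rz":-0.003},
    {"claw":1,"dx":0.024,"dy":0,"dz":0,"rx":0,"ry":0,"rz":-0.003},
    {"claw":1,"dx":0.036,"dy":0,"dz":0,"rx":0,"ry":0,"rz":-0.003},
    {"claw":1,"dx":0.047,"dy":0,"dz":0,"rx":0,"ry":0,"rz":-0.003},
    {"claw":1,"dx":0.053,"dy":0,"dz":0,"rx":0,"ry":0,"rz":-0.003},
  ],
)

```text
t: 8.1
tool_pos: [0.641, -0.0608, 0.1807]
tcp_rot: [-0.33, 0.625, 0.629, 0.323]
ft_force: [-0.7, 0.0, -1.7]
gripper_width: 0.224
```

```bash
python3 -c "
from go import *
from bench import status
R0=Rtree(0);print('F well (z along axis,u,v):',[round(float(status.state()['ft_force']@k),1) for k in (A,R0.apply([0,1,0]),R0.apply([0,0,1]))])
tip(-.068);tip(-.078,th=-25)"
```

```text
F well (z along axis,u,v): [-1.8, -0.4, 0.0]
t 8.1 pos [ 0.641  -0.0608  0.1807] F [-0.7  0.  -1.7] w 0.224 q [-0.03  0.87  0.11  1.16 -0.04  1.73  1.66]
d [-0.001  -0.0001 -0.0002] r [-0.0005  0.0009 -0.0011] (|d| mm 0.5, |r| deg 0.1)
t 8.1 pos [ 0.641  -0.0608  0.1807] F [-0.7  0.  -1.7] w 0.224 q [-0.03  0.87  0.11  1.16 -0.04  1.73  1.66]
d [ 0.019  -0.0001 -0.0003] r [-0.5561  0.0012 -0.0009] (|d| mm 9.5, |r| deg 25.0)
```

jog_arm(
  plan=[
    {"claw":1,"dx":0.008,"dy":0,"dz":0,"rx":0,"ry":0,"rz":0},
    {"claw":1,"dx":0.014,"dy":0,"dz":0,"rx":0,"ry":0,"rz":0},
    {"claw":1,"dx":0.018,"dy":0,"dz":0,"rx":0,"ry":0,"rz":0},
    {"claw":1,"dx":0.022,"dy":0,"dz":0,"rx":0,"ry":0,"rz":0},
    {"claw":1,"dx":0.025,"dy":0,"dz":0,"rx":0,"ry":0,"rz":0},
  ],
)

```text
t: 8.6
tool_pos: [0.6338, -0.0609, 0.1704]
tcp_rot: [-0.33, 0.625, 0.629, 0.323]
ft_force: [-0.1, 0.5, -0.3]
gripper_width: 0.227
```

```bash
cat > st.py <<'E'
from go import *
s=status.state();R0=Rtree(0);u,v=R0.apply([0,1,0]),R0.apply([0,0,1]);F=s['ft_force'];T=R.from_quat(s["tcp_rot"]);tx=T.apply([1,0,0])
tp=s["tool_pos"]+OFF*tx-M
rel=(R0.inv()*T).as_rotvec(degrees=True)
print("t %.2f tip h %.1f ex %.1f ev %.1f mm | F A %.1f u %.1f v %.1f | th %.1f tilt err %.2f %.2f | w %.3f q6 %.2f q7 %.2f Mx %.2f"%(s["t"],tp@A*1e3,tp@u*1e3,tp@v*1e3,F@A,F@u,F@v,rel[0],rel[1],rel[2],s["gripper_width"],s["q"][5],s["q"][6],s["wrist_torque"]@A))
E
python3 st.py
```

```text
t 8.60 tip h -81.1 ex 0.1 ev 0.2 mm | F A -0.3 u -0.1 v 0.5 | th 0.0 tilt err -0.04 0.04 | w 0.227 q6 1.70 q7 1.66 Mx 0.05
```

jog_arm(
  plan=[
    {"claw":1,"dx":0.003,"dy":0,"dz":0,"rx":0,"ry":0,"rz":0},
    {"claw":1,"dx":0.005,"dy":0,"dz":0,"rx":0,"ry":0,"rz":0},
    {"claw":1,"dx":0.007,"dy":0,"dz":0,"rx":0,"ry":0,"rz":0},
  ],
)

```text
t: 8.9
tool_pos: [0.6318, -0.0609, 0.1675]
tcp_rot: [-0.33, 0.625, 0.629, 0.323]
ft_force: [-0.1, 0.5, -1.6]
gripper_width: 0.227
```

```bash
python3 st.py
```

```text
t 8.90 tip h -84.6 ex 0.0 ev 0.2 mm | F A -1.4 u -0.9 v 0.5 | th 0.0 tilt err -0.04 0.03 | w 0.227 q6 1.69 q7 1.66 Mx -0.03
```

jog_arm(
  plan=[
    {"claw":1,"dx":0.003,"dy":0,"dz":0,"rx":0,"ry":0,"rz":0},
    {"claw":1,"dx":0.006,"dy":0,"dz":0,"rx":0,"ry":0,"rz":0},
    {"claw":1,"dx":0.006,"dy":0,"dz":0,"rx":0,"ry":0,"rz":0},
  ],
)

```text
t: 9.2
tool_pos: [0.6299, -0.061, 0.1648]
tcp_rot: [-0.33, 0.625, 0.629, 0.323]
ft_force: [0.1, 0.2, -1.4]
gripper_width: 0.223
```

```bash
python3 st.py;  python3 - <<'E'
from wr import wrist;from bench import cams
import cv2,numpy as np
f=wrist('w6');a=cv2.resize(f["color"][170:350,210:360],(500,600),interpolation=cv2.INTER_CUBIC)
f=cams.grab_frame("scene");np.savez("pics/scene6.npz",**f);b=cv2.resize(f["color"][150:250,190:240],(300,600),interpolation=cv2.INTER_CUBIC)
cv2.imwrite("pics/p6.png",np.hstack([a,b]))
E
```

```text
t 9.20 tip h -87.9 ex 0.1 ev 0.2 mm | F A -1.1 u -0.9 v 0.2 | th 0.0 tilt err -0.04 0.06 | w 0.223 q6 1.69 q7 1.66 Mx 0.05
```

View pics/p6.png

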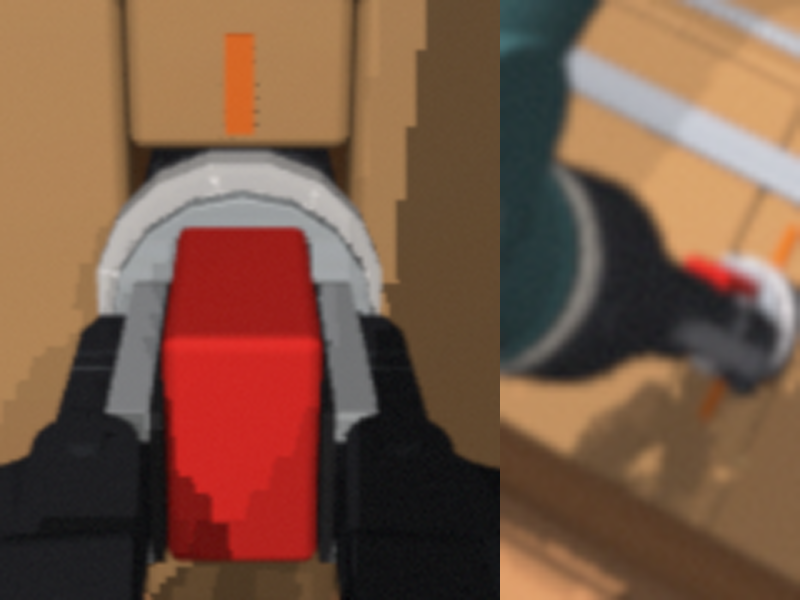

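No plate contact at all, so the lugs passed straight through the slots. Feel for the ledge.

jog_arm(
  plan=[
    {"claw":1,"dx":0.002,"dy":0,"dz":0,"rx":0,"ry":0,"rz":0},
    {"claw":1,"dx":0.004,"dy":0,"dz":0,"rx":0,"ry":0,"rz":0},
    {"claw":1,"dx":0.005,"dy":0,"dz":0,"rx":0,"ry":0,"rz":0},
  ],
)

```text
t: 9.6
tool_pos: [0.629, -0.061, 0.1634]
tcp_rot: [-0.33, 0.625, 0.629, 0.323]
ft_force: [1.1, -1.3, 1.4]
gripper_width: 0.221
```

```bash
python3 st.py
```

```text
t 9.60 tip h -89.5 ex -0.1 ev 0.2 mm | F A 1.8 u -0.1 v -1.3 | th 0.0 tilt err -0.04 -0.02 | w 0.221 q6 1.68 q7 1.66 Mx 0.02
```

jog_arm(
  plan=[
    {"claw":1,"dx":0.003,"dy":0,"dz":0,"rx":0,"ry":0,"rz":0},
    {"claw":1,"dx":0.005,"dy":0,"dz":0,"rx":0,"ry":0,"rz":0},
  ],
)

```text
t: 9.8
tool_pos: [0.6288, -0.0609, 0.1631]
tcp_rot: [-0.331, 0.625, 0.629, 0.324]
ft_force: [5.5, -0.2, 8.7]
gripper_width: 0.224
```

```bash
python3 st.py
```

```text
t 9.80 tip h -89.9 ex -0.4 ev 0.2 mm | F A 10.3 u 0.5 v -0.2 | th 0.0 tilt err -0.02 -0.22 | w 0.224 q6 1.68 q7 1.66 Mx -0.06
```

jog_arm(
  plan=[
    {"claw":1,"dx":0.004,"dy":0.0006,"dz":0,"rx":0.15,"ry":0,"rz":0.004},
    {"claw":1,"dx":0.005,"dy":0.0006,"dz":0,"rx":0.3,"ry":0,"rz":0.004},
    {"claw":1,"dx":0.006,"dy":0.0006,"dz":0,"rx":0.45,"ry":0,"rz":0.004},
  ],
  newtons=80,
)

```text
t: 10.1
tool_pos: [0.6285, -0.0614, 0.1629]
tcp_rot: [-0.269, 0.726, 0.507, 0.379]
ft_force: [5.5, -0.6, 6.2]
gripper_width: 0.223
```

```bash
python3 st.py; python3 -c "
from go import *
tip(-.0925,th=40)"
```

```text
t 10.10 tip h -90.3 ex -0.5 ev -0.3 mm | F A 8.2 u -0.9 v -0.7 | th 20.6 tilt err -0.06 -0.32 | w 0.223 q6 1.67 q7 1.34 Mx 0.10
t 10.1 pos [ 0.6285 -0.0614  0.1629] F [ 5.5 -0.6  6.2] w 0.223 q [-0.08  0.86  0.2   1.22 -0.09  1.67  1.34]
d [0.0045 0.0002 0.0006] r [0.4322 0.0037 0.0063] (|d| mm 2.3, |r| deg 19.5)
```

jog_arm(
  plan=[
    {"claw":1,"dx":0.005,"dy":0.0002,"dz":0.0006,"rx":0.15,"ry":0.004,"rz":0.006},
    {"claw":1,"dx":0.006,"dy":0.0002,"dz":0.0006,"rx":0.3,"ry":0.004,"rz":0.006},
    {"claw":1,"dx":0.007,"dy":0.0002,"dz":0.0006,"rx":0.45,"ry":0.004,"rz":0.006},
    {"claw":1,"dx":0.008,"dy":0.0002,"dz":0.0006,"rx":0.58,"ry":0.004,"rz":0.006},
  ],
)

```text
t: 10.5
tool_pos: [0.6272, -0.0623, 0.1612]
tcp_rot: [-0.176, 0.824, 0.327, 0.429]
ft_force: [-0.1, -0.3, 0.8]
gripper_width: 0.224
```

```bash
python3 st.py; python3 -c "
from go import *
tip(-.0945,th=70)"
```

```text
t 10.50 tip h -92.4 ex -0.1 ev -1.4 mm | F A 0.6 u 0.5 v -0.3 | th 47.0 tilt err 0.03 -0.21 | w 0.224 q6 1.67 q7 0.94 Mx 0.02
t 10.5 pos [ 0.6272 -0.0623  0.1612] F [-0.1 -0.3  0.8] w 0.224 q [-0.14  0.87  0.32  1.23 -0.15  1.67  0.94]
d [0.0042 0.0016 0.0019] r [0.5118 0.002  0.0041] (|d| mm 2.4, |r| deg 23.0)
```

jog_arm(
  plan=[
    {"claw":1,"dx":0.004,"dy":0.001,"dz":0.0012,"rx":0.13,"ry":0.002,"rz":0.004},
    {"claw":1,"dx":0.005,"dy":0.001,"dz":0.0012,"rx":0.26,"ry":0.002,"rz":0.004},
    {"claw":1,"dx":0.006,"dy":0.001,"dz":0.0012,"rx":0.39,"ry":0.002,"rz":0.004},
    {"claw":1,"dx":0.007,"dy":0.001,"dz":0.0012,"rx":0.52,"ry":0.002,"rz":0.004},
  ],
)

```text
t: 10.9
tool_pos: [0.626, -0.0623, 0.16]
tcp_rot: [-0.084, 0.873, 0.152, 0.455]
ft_force: [4.0, -1.6, 7.4]
gripper_width: 0.223
```

```bash
python3 st.py; python3 -c "
from go import *
tip(-.096,th=85)"
```

```text
t 10.90 tip h -94.0 ex 0.2 ev -1.3 mm | F A 8.4 u 1.0 v -1.7 | th 70.6 tilt err -0.02 -0.16 | w 0.223 q6 1.68 q7 0.58 Mx 0.14
t 10.9 pos [ 0.626  -0.0623  0.16  ] F [ 4.  -1.6  7.4] w 0.223 q [-0.2   0.89  0.42  1.24 -0.21  1.68  0.58]
d [0.004  0.002  0.0015] r [0.3193 0.0026 0.0021] (|d| mm 2.3, |r| deg 14.4)
```

jog_arm(
  plan=[
    {"claw":1,"dx":0.004,"dy":0.001,"dz":0.0008,"rx":0.1,"ry":0.002,"rz":0.002},
    {"claw":1,"dx":0.005,"dy":0.001,"dz":0.0008,"rx":0.2,"ry":0.002,"rz":0.002},
    {"claw":1,"dx":0.005,"dy":0.001,"dz":0.0008,"rx":0.3,"ry":0.002,"rz":0.002},
  ],
)

```text
t: 11.2
tool_pos: [0.6263, -0.0622, 0.1598]
tcp_rot: [-0.029, 0.885, 0.047, 0.463]
ft_force: [6.0, -1.1, 7.2]
gripper_width: 0.226
```

```bash
python3 st.py; python3 -c "
from go import *
tip(-.096,th=92)"
```

```text
t 11.20 tip h -94.1 ex -0.4 ev -1.2 mm | F A 9.4 u -0.8 v -1.2 | th 84.3 tilt err -0.15 -0.27 | w 0.226 q6 1.68 q7 0.37 Mx 0.14
t 11.2 pos [ 0.6263 -0.0622  0.1598] F [ 6.  -1.1  7.2] w 0.226 q [-0.23  0.9   0.49  1.25 -0.25  1.68  0.37]
d [0.0038 0.0022 0.0004] r [0.1709 0.006  0.0017] (|d| mm 2.2, |r| deg 7.7)
```

jog_arm(
  plan=[
    {"claw":1,"dx":0.005,"dy":0.001,"dz":0,"rx":0.08,"ry":0.003,"rz":0.002},
    {"claw":1,"dx":0.006,"dy":0.001,"dz":0,"rx":0.16,"ry":0.003,"rz":0.002},
    {"claw":1,"dx":0.006,"dy":0.001,"dz":0,"rx":0.2,"ry":0.003,"rz":0.002},
  ],
)

```text
t: 11.5
tool_pos: [0.6263, -0.0627, 0.1597]
tcp_rot: [0.008, 0.885, -0.024, 0.465]
ft_force: [5.3, -1.7, 7.7]
gripper_width: 0.223
```

```bash
python3 st.py; python3 -c "
from wr import *
f=wrist('w7');cv2.imwrite('pics/w7c.png',cv2.resize(f['color'][170:350,190:380],None,fx=3.2,fy=3.2,interpolation=cv2.INTER_CUBIC))"
```

```text
t 11.50 tip h -94.1 ex -0.7 ev -1.7 mm | F A 9.4 u 0.1 v -1.8 | th 93.4 tilt err -0.27 -0.41 | w 0.223 q6 1.68 q7 0.23 Mx 0.14
```

View pics/w7c.png

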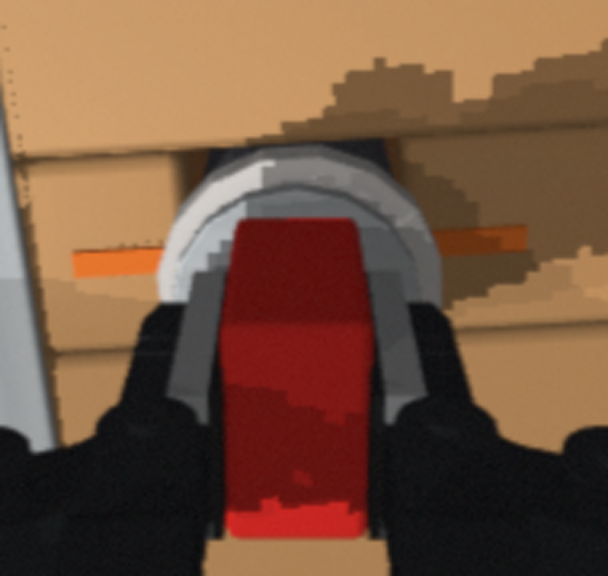

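jog_arm(
  plan=[
    {"claw":1,"dx":0.006,"dy":0.001,"dz":0,"rx":0.1,"ry":0.004,"rz":0.004},
    {"claw":1,"dx":0.001,"dy":0.0005,"dz":0,"rx":0.1,"ry":0.004,"rz":0.004},
    {"claw":1,"dx":0,"dy":0,"dz":0,"rx":0.09,"ry":0.004,"rz":0.004},
  ],
)

```text
t: 11.85
tool_pos: [0.6263, -0.0625, 0.1599]
tcp_rot: [0.025, 0.884, -0.054, 0.463]
ft_force: [1.3, 0.0, 1.3]
gripper_width: 0.224
```

```bash
python3 st.py
```

```text
t 11.85 tip h -93.9 ex -0.4 ev -1.2 mm | F A 1.8 u -0.4 v 0.0 | th 97.4 tilt err -0.30 -0.11 | w 0.224 q6 1.69 q7 0.17 Mx -0.01
```

Release and back off.

jog_arm(
  plan=[
    {"claw":-1,"dx":0,"dy":0,"dz":0,"rx":0,"ry":0,"rz":0},
    {"claw":-1,"dx":0,"dy":0,"dz":0,"rx":0,"ry":0,"rz":0},
    {"claw":-1,"dx":0,"dy":0,"dz":0,"rx":0,"ry":0,"rz":0},
    {"claw":-1,"dx":0,"dy":0,"dz":0,"rx":0,"ry":0,"rz":0},
    {"claw":-1,"dx":0,"dy":0,"dz":0,"rx":0,"ry":0,"rz":0},
  ],
)

```text
t: 12.35
tool_pos: [0.6262, -0.0625, 0.1597]
tcp_rot: [0.025, 0.884, -0.054, 0.463]
ft_force: [1.2, 0.5, 0.7]
gripper_width: 0.998
```

jog_arm(
  plan=[
    {"claw":-1,"dx":-0.03,"dy":0,"dz":0,"rx":0,"ry":0,"rz":0},
    {"claw":-1,"dx":-0.07,"dy":0,"dz":0,"rx":0,"ry":0,"rz":0},
    {"claw":-1,"dx":-0.1,"dy":0,"dz":0,"rx":0,"ry":0,"rz":0},
    {"claw":-1,"dx":-0.11,"dy":0,"dz":0,"rx":0,"ry":0,"rz":0},
    {"claw":-1,"dx":-0.11,"dy":0,"dz":0,"rx":0,"ry":0,"rz":0},
  ],
)

```text
t: 12.85
tool_pos: [0.6579, -0.0624, 0.2052]
tcp_rot: [0.025, 0.884, -0.054, 0.463]
ft_force: [-0.1, 0.2, 0.4]
gripper_width: 0.999
```

```bash
python3 st.py
python3 - <<'E'
from wr import *;from h import *;from go import M,A,Rtree
f=wrist('w8');cv2.imwrite('pics/w8c.png',cv2.resize(f['color'][120:350,160:400],None,fx=2.5,fy=2.5,interpolation=cv2.INTER_CUBIC))
P=cloud(f);u=Rtree(0).apply([0,1,0]);v=np.cross(A,u);Q=P-M
h=Q@A*1e3;r=np.hypot(Q@u,Q@v)*1e3
sl=(r>45)&(r<75)&(abs(h+16)<6);print("slope",np.median(h[sl]),sl.sum())
near=r<40
H,e=np.histogram(h[near&(h>-8)],bins=np.arange(-8,45,1));print([(int(a),int(b)) for a,b in zip(e,H) if b>8])
hs=cv2.cvtColor(f["color"],cv2.COLOR_BGR2HSV)
red=((hs[...,0]<8)|(hs[...,0]>172))&(hs[...,1]>130)&(r<40)&(h>30)
q=Q[red];a=np.c_[q@u,q@v]*1e3;print("handle top h",np.median(h[red]),cv2.minAreaRect(a.astype(np.float32)))
m=(abs(h-4)<2)&(r<24)&~red;q=Q[m];c=cv2.minEnclosingCircle((np.c_[q@u,q@v]*1e3).astype(np.float32));print("flange",c,np.median(h[m]))
E
```

```text
t 12.85 tip h -38.7 ex -0.3 ev -1.4 mm | F A 0.3 u 0.3 v 0.2 | th 97.4 tilt err -0.33 -0.14 | w 0.999 q6 1.81 q7 0.15 Mx -0.04
slope -15.986454537278991 18396
[(-6, 15), (-5, 18), (-4, 20), (-3, 28), (-2, 56), (-1, 369), (0, 299), (1, 49), (2, 45), (3, 276), (4, 566), (5, 141), (6, 12), (7, 13), (8, 11), (9, 14), (10, 12), (11, 16), (12, 11), (13, 14), (14, 14), (15, 15), (16, 17), (17, 13), (18, 16), (19, 16), (20, 14), (21, 18), (22, 17), (23, 15), (24, 18), (25, 17), (26, 13), (27, 17), (28, 16), (29, 22), (30, 19), (31, 18), (32, 18), (33, 18), (34, 17), (35, 21), (36, 18), (37, 31), (38, 92), (39, 533), (40, 906), (41, 183)]
handle top h 40.16632332706554 ((-2.2906227111816406, -0.46002197265625), (34.353050231933594, 19.398801803588867), 83.94044494628906)
flange ((-2.1757397651672363, -0.15889066457748413), 20.92152214050293) 4.316854318102074
```

View pics/w8c.png

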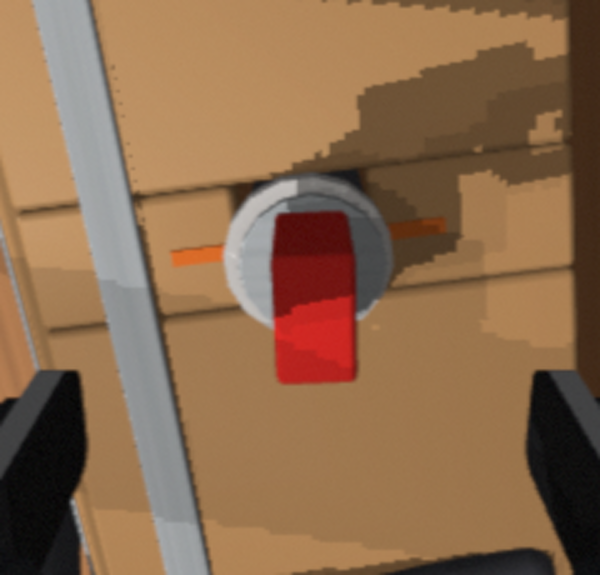

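Run:
```python
from h import *;from go import M,A,Rtree
f=load("w8");P=cloud(f);u=Rtree(0).apply([0,1,0]);v=np.cross(A,u);Q=P-M;h=Q@A*1e3;r=np.hypot(Q@u,Q@v)*1e3
m=(abs(h+.3)<1.5)&(r<28);q=Q[m];print("rim",cv2.minEnclosingCircle((np.c_[q@u,q@v]*1e3).astype(np.float32)),np.median(h[m]))
m=(abs(h-4.3)<1.5)&(r<22);q=P[m];n=np.linalg.svd(q-q.mean(0))[2][2];print("flange tilt",np.degrees(np.arccos(abs(n@A))))
from bench import manip,status
print(status.state()["joint_vel"].round(4));print(manip.sign_off())
```

```text
rim ((-0.9084265232086182, -0.5522860288619995), 24.70771026611328) -0.10454005078627732
flange tilt 0.22760056207985277
[-0.0037  0.0061 -0.0016  0.0207 -0.0022 -0.0015  0.0014]
the job is handed in; nothing more can be done
None
```

The screw is turned home in the well and released, and the job is handed in at about 13 s of the 67 s allowed. Sign-off gives no verdict, so this rests on my own checks.

**What I did**
- I took the large red screw from the block, carried it over the tree and lowered it in. I started at less than 35° of tilt because one wrist joint was near its limit, then straightened up inside the mouth.
- The lugs passed through the slots at the first orientation with no plate contact. They met the ledge with the flange about 5 mm off the mouth.
- I turned it clockwise to about 97° with pushes of about 10 N or less, then opened the gripper and backed off about 55 mm.

**Last checks (wrist camera)**
- **Flush:** the flange top stood 4.3 mm above my mouth plane and the rim at about -0.1 to -0.3 mm. That puts the flange about 0.5 mm off the rim, against 1.8 mm allowed.
- **Tilt:** 0.2°.
- **Centring:** flange centre about 1.3 mm from the rim centre, within the bore clearance and the 4 mm limit.
- **Force:** nothing on the wrist after release.

**What disagreed**
- The pose worked out from the arm put the tip 0.9–1.1 mm short of home. The camera put it about 0.5 mm short.
- The turn showed no clear stop torque. It was still well past the 70° locking angle for any slot position that fits the free drop.
- I did not measure the tub, spray bottle and brush again at the end. I felt no contact, and the arm never went close to them.

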